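Unpack the transport stack at the blood bank counter

TASK

Take apart the stack that came out of the transport cool box, from the top down, one thing at a time, and set each upright straight on its own place: the round temperature logger in the round recess of the dock, the sample box on the middle of the scale's pan, then the short cold pack flat in the short steel tray and the long cold pack flat in the long one. Set things down gently, do not drop or tip them, and leave the tube rack and the brown bottle undisturbed.

Things in the scene. Friction and masses are not known exactly. Their poses are not given: they have to be found in the camera images.
- logger: Round grey temperature logger with a dark display on top, diameter 44 mm, 28 mm tall, about 60 g. Origin: centre of its underside, z up. At the start it is the top of the stack, on the sample box.
- sample_box: Closed white plastic sample box, 52 x 52 mm, 36 mm tall, about 110 g. Origin: centre of its underside, x and y along its sides, z up. At the start it lies on the short cold pack.
- small_pack: Short blue hard-plastic cold pack, a flat brick 100 mm long (its x), 54 mm wide (its y), 30 mm thick (its z), about 160 g, with a white filler plug near one end and a white line along each long edge of its top. Origin: centre of its underside. At the start it lies on the long cold pack, roughly parallel to it.
- large_pack: Long blue hard-plastic cold pack, a flat brick 150 mm long (its x), 58 mm wide (its y), 30 mm thick (its z), about 260 g, with a white filler plug near one end and a white line along each long edge of its top. Origin: centre of its underside. At the start it lies on the counter (z = 0) as the bottom of the stack.
- dock: Black dock of the logger: a plate 112 x 92 mm, 10 mm high, with a round open cup on it, fixed to the counter. The cup is 72 mm across outside, its recess 64 mm across; the recess floor is 12 mm and the rim 18 mm above the counter. Origin: on the cup's axis, at counter height; the plate reaches 8 mm farther to its -x than to +x.
- scale: White bench scale, 150 x 112 mm, body 36 mm high, with a flat steel pan 96 mm (x) by 100 mm (y) whose top is 45 mm above the counter, and a small display on the -x side of the pan; fixed, the pan does not move. Origin: below the centre of the pan, at counter height.
- short_tray: Brushed-steel tray, 134 x 86 mm outside, 10 mm high, long side along its x, fixed to the counter; the walls are 5 mm thick, the flat floor inside is 124 x 76 mm and lies 4 mm above the counter. Origin: centre of the underside, on the counter. The place of the short cold pack.
- long_tray: Brushed-steel tray, 184 x 90 mm outside, 10 mm high, long side along its x, fixed to the counter; the walls are 5 mm thick, the flat floor inside is 174 x 80 mm and lies 4 mm above the counter. Origin: centre of the underside, on the counter. The place of the long cold pack.
- tube_rack: Loose white rack 100 mm (x) x 44 mm (y) with eight capped tubes, 84 mm tall, near the far right. To be left alone. Origin: centre of its underside.
- bottle: Loose brown glass bottle with a white cap, diameter 52 mm, 115 mm tall, near the front left. To be left alone. Origin: centre of its underside.
Not all that is in view belongs to the job. What is shaped like the sample_box but green or turquoise is not meant. Leave any blue look-alike of the scale alone.

How it is judged:
By the outcome, as a careful person would: the job done as asked, in the order asked, and still so for the second after the job is handed in, with the robot touching nothing.
It also fails if it takes over 109 s, if anything falls off the work surface, if the arm or the gripper's body presses on something with over 40 N, if the wrist force passes 120 N, or if a joint passes its speed limit or range.

ROBOT

A 7-joint arm with a two-finger parallel gripper is mounted at the origin on the work surface. World frame = base frame: x ahead of the robot, y to its left, z up, the work surface at z = 0. Lengths are in mm, angles in rad, forces in N, time in s.
With the tool pointing down it reaches from about 350 to 900 mm from the base axis. Payload 8.1 kg.
Tool frame: the origin (TCP) lies between the finger pads; the fingertips stand robot.finger_overhang ahead of it and the grasp point (between the pads) lies 8 mm behind it (robot.finger_overhang is the distance from the TCP to the fingertips, in mm); z points along the fingers, y is the direction in which the jaws open and shut (so a half turn about z gives the same grasp; the last joint's range is limited). The gripper opens to 85 mm and grips with 20 to 120 N. Pads are 22 mm wide; open, the fingers measure 114 mm over their backs; the gripper's body (76 mm by 85 mm) begins 54 mm behind the grasp point. The pads swing forward as they close: fully open they stand 13 mm farther back than shut.
Start: joints at [-0.103, 0.434, 0.025, 1.573, -0.012, 1.134, -0.075], TCP at [625.013, -0.027, 242.323] pointing down, gripper open.
Joint ranges: [-2.62, 2.62], [-0.44, 2.09], [-1.27, 1.32], [0.08, 2.57], [-1.32, 4.46], [0.12, 2], [-2.74, 2.74]. Speed limits (rad/s): [2.22, 2.22, 3.01, 3.01, 3.14, 3.14, 3.14].

INTERFACE

Orientations are given as a unit quaternion [x, y, z, w].
In Python, from bench import sense, eyes, robot gives the robot as it stands.
- The arm moves only by the tool arm_command, never from a script. Its argument "rows" is a list of rows, each an object of numbers: "hand": the finger opening in mm, from 0 to 85.4; "x", "y", "z": the shift along the world's x, y, z in mm; "wx", "wy", "wz": the turn, a rotation vector about the world's x, y, z in rad. A call has 1 to 5 rows; each row shifts and turns the commanded pose from where the row before left it; what a row does not reach is not made up. A row lasts 1/12 s, in which the tool goes at most 41.7 mm and 7.16 degrees, less where a joint would pass 70% of its speed; a pose out of reach is approached as far as the arm can. A call is refused whole if a number of a shift passes 41.7 or a number of a turn 0.125, either way. A call with a gripper value outside its range is refused whole. The fingers move at their own pace and stop on an object; "squeeze" is the grip in N (left out, the last holds). Time passes only in rows, so rows that do not move let the fingers close. It gives the time, the measured TCP pose, the force and the opening at its end, in the units of the state.
- sense(): the state, without advancing time (a new reading comes with each control period).
- eyes.get_image(name): name is "scene" or "side" or "wrist"; returns the picture (400x640x3 uint8, red, green, blue); there is no depth.
- eyes.camera_model(name): a dict with "fx", "fy", "cx", "cy" (pixels), "R" (3x3) and "t" (3): a world point X has camera coordinates R X + t. Camera axes: x right, y down, z forward; pixel columns grow to the right and rows downward; lengths in mm; the calibration is good to about 2 mm. The wrist camera is an equidistant fisheye: a pixel r from the principal point sees the ray r / f radians off the axis. A picture is of the moment at which its call begins: read the wrist's pose just before it. camera_model takes no time and is no camera call; for the wrist camera it gives the pose at the moment of the call.
- robot.job_done(): hands the job in, once; it reports no verdict.
The state is a dict: "t": time; "joint_positions": joint angles; "joint_velocities": joint speeds; "joint_efforts": joint torques, N m; "tool_pos": TCP position; "orientation": TCP orientation; "wrist_force": force on the tool from outside, world axes, zero at the start; "wrist_torque": the same for the moment, N m; "opening": opening from 0.0 (shut) to 1.0 (fully open).
Only numpy, scipy, OpenCV 4.12 (cv2) and the standard library are available. Lean on these libraries where they do the work, as an engineer would, in place of code of your own. Each camera call takes 0.05 s, during which the arm holds its last target.

## Working session

There is one attempt and no reset: what is moved stays moved. The work goes in short steps, Python scripts to look and compute and a tool call to move; the robot and the scene stay as the last step left them, time stands still between calls to the robot, and variables do not carry over. Pictures are saved under pics/ and viewed, and the job is handed in when it is done.

Besides the shell and the picture viewer there is one more tool, called after "Emit:" in YAML: its name, and indented under it one key for each argument. arm_command: Moves the arm, as the interface text tells. Its arguments: {"type":"object","properties":{"rows":{"type":"array","items":{"type":"object","properties":{"hand":{"type":"number"},"x":{"type":"number"},"y":{"type":"number"},"z":{"type":"number"},"wx":{"type":"number"},"wy":{"type":"number"},"wz":{"type":"number"}}}},"squeeze":{"type":"number"}},"required":["rows"]}

```bash
ls; mkdir -p pics
python3 - <<'E'
from bench import sense, eyes, robot
import cv2,json
print(sense()); print(robot.finger_overhang)
for n in ["scene","side","wrist"]:
    m=eyes.camera_model(n); print(n,m)
    im=eyes.get_image(n); cv2.imwrite(f"pics/{n}0.png",im[:,:,::-1])
E
```

```text
pics
{'t': 0.0, 'joint_positions': array([-0.10265144,  0.43524155,  0.02500681,  1.57413616, -0.01161742,
        1.1340174 , -0.07509326]), 'joint_velocities': array([ 4.58863142e-04,  9.60151760e-05,  1.96992505e-04,  1.40025083e-03,
        3.62450392e-04, -1.37725841e-03,  2.26739629e-04]), 'joint_efforts': array([ 8.97134169e-05, -6.70461059e+01,  1.02531374e+00, -3.16203833e+01,
        1.55155628e-02,  1.25530543e-02, -1.11555586e-06]), 'tool_pos': array([ 6.24484108e+02, -3.94614206e-02,  2.41499717e+02]), 'orientation': array([ 7.07124254e-01,  7.07088822e-01, -6.35944014e-04, -5.31053062e-04]), 'wrist_force': array([-0.68601734, -0.63693931, -0.56365527]), 'wrist_torque': array([-0.00408187,  0.01031909, -0.04711451]), 'opening': 0.9979268206188934}
11.0
scene {'fx': 373.25307607125046, 'fy': 373.25307607125046, 'cx': 319.1757561914999, 'cy': 200.65023822834326, 'R': array([[-0.80881183,  0.58806345,  0.00219102],
       [ 0.51168388,  0.70558728, -0.49023076],
       [-0.28983274, -0.39538333, -0.87158993]]), 't': array([ 372.56247408, -257.61706011, 1239.06489122])}
side {'fx': 454.74052501402787, 'fy': 454.74052501402787, 'cx': 311.52114488591405, 'cy': 201.8444949215595, 'R': array([[ 0.86590645, -0.50000788, -0.01407631],
       [-0.37259262, -0.62596385, -0.68508685],
       [ 0.33373756,  0.59846585, -0.72832538]]), 't': array([-393.7456568 ,  288.34919183, 1289.38913136])}
wrist {'fx': 309.70691628693146, 'fy': 309.70691628693146, 'cx': 317.5676667887116, 'cy': 198.9370575166031, 'R': array([[ 9.99999010e-01, -5.36233906e-05, -1.40619731e-03],
       [ 3.17876962e-04, -9.64837521e-01,  2.62846832e-01],
       [-1.37084666e-03, -2.62847019e-01, -9.64836549e-01]]), 't': array([-625.65672046,  -35.11316858,  377.08567792])}
```

View pics/scene0.png

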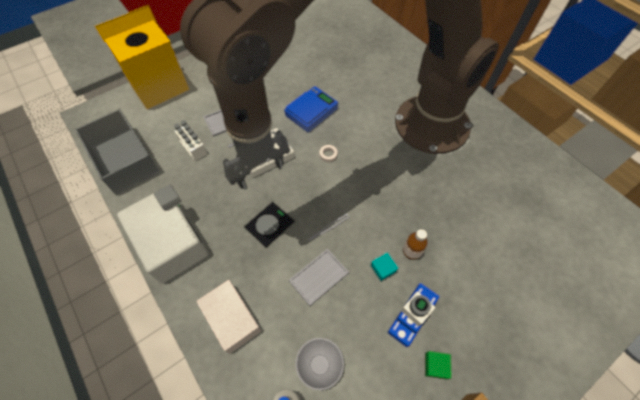

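View pics/side0.png

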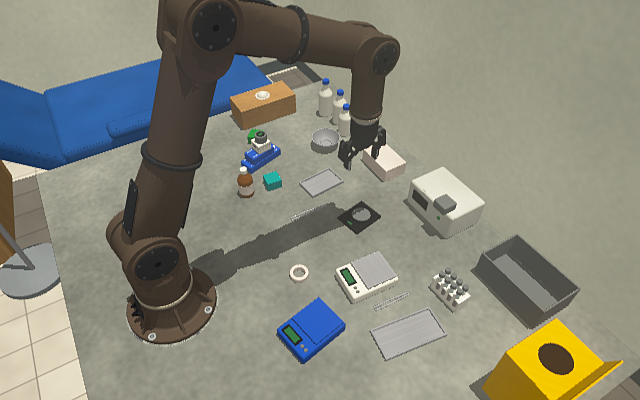

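View pics/wrist0.png

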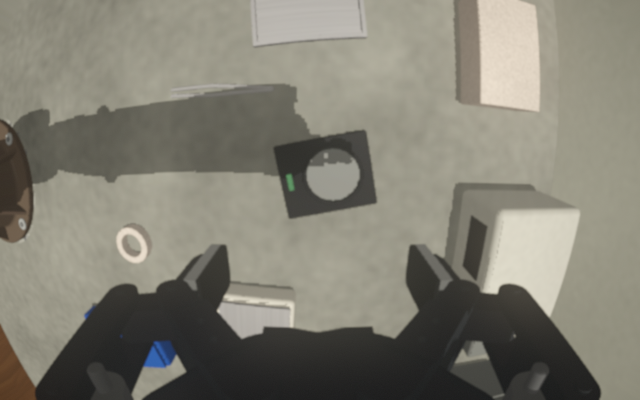

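```bash
cat > h.py <<'E'
import numpy as np, cv2
def ray(m,u,v,wrist=False):
    x=(u-m['cx'])/m['fx']; y=(v-m['cy'])/m['fy']
    if wrist:
        r=np.hypot(x,y); s=np.sin(r)/r if r>1e-9 else 1.; d=np.array([x*s,y*s,np.cos(r)])
    else: d=np.array([x,y,1.])
    R=np.array(m['R']); C=-R.T@np.array(m['t']); return C,R.T@d
def toplane(m,u,v,z,wrist=False):
    C,d=ray(m,u,v,wrist); return C+d*(z-C[2])/d[2]
def proj(m,X,wrist=False):
    c=np.array(m['R'])@np.array(X,float)+np.array(m['t'])
    if wrist:
        th=np.arctan2(np.hypot(c[0],c[1]),c[2]); n=np.hypot(c[0],c[1]); k=th/n if n>1e-9 else 1
        return np.array([m['cx']+m['fx']*c[0]*k,m['cy']+m['fy']*c[1]*k])
    return np.array([m['cx']+m['fx']*c[0]/c[2],m['cy']+m['fy']*c[1]/c[2]])
def crop(im,x0,y0,x1,y1,s,name):
    cv2.imwrite(name,cv2.resize(im[y0:y1,x0:x1],None,fx=s,fy=s,interpolation=cv2.INTER_NEAREST))
E
python3 - <<'E'
import cv2
from h import *
s=cv2.imread('pics/scene0.png');d=cv2.imread('pics/side0.png')
a=cv2.resize(s[270:360,370:460],None,fx=4.4,fy=4.4,interpolation=cv2.INTER_NEAREST)
b=cv2.resize(d[120:210,220:310],None,fx=4.4,fy=4.4,interpolation=cv2.INTER_NEAREST)
cv2.imwrite('pics/stack0.png',cv2.hconcat([a,b]))
crop(d,320,240,460,360,5,'pics/sc.png')
from bench import eyes
S=eyes.camera_model('scene');D=eyes.camera_model('side')
for n,p,q in [('stack',(414,316),(260,160)),('stray',(319,277),(322,182)),('dock',(268,224),(361,216)),('teal',(385,266),(272,181))]:
    print(n,toplane(S,*p,0),toplane(D,*q,0))
print('ltray',toplane(D,408,333,4)); print('scale',toplane(D,374,270,45)); print('bottle',toplane(D,246,190,0))
E
```

```text
stack [478.07210443 426.5572505    0.        ] [478.07430056 426.61409006   0.        ]
stray [611.10364944 206.1745705    0.        ] [616.91861151 206.29007726   0.        ]
dock [637.15711763  -3.348727     0.        ] [644.99536216   1.84744865   0.        ]
teal [450.89003904 285.18062612   0.        ] [466.08527789 302.2777811    0.        ]
ltray [ 515.52994859 -409.65591276    4.        ]
scale [ 535.5516315  -219.58610036   45.        ]
bottle [367.20223714 308.51272334   0.        ]
```

View pics/stack0.png

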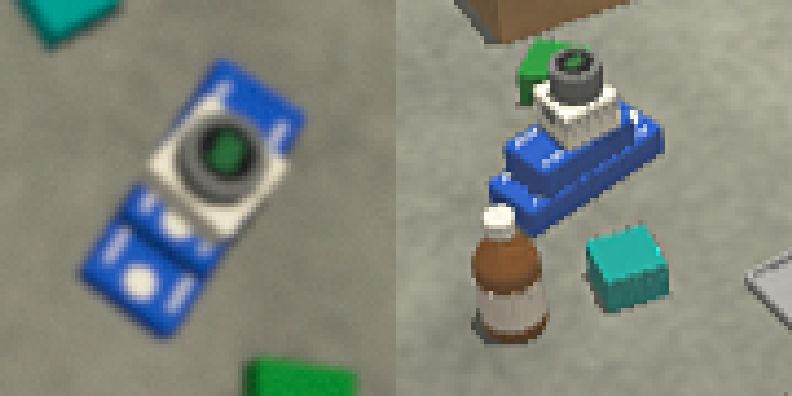

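View pics/sc.png

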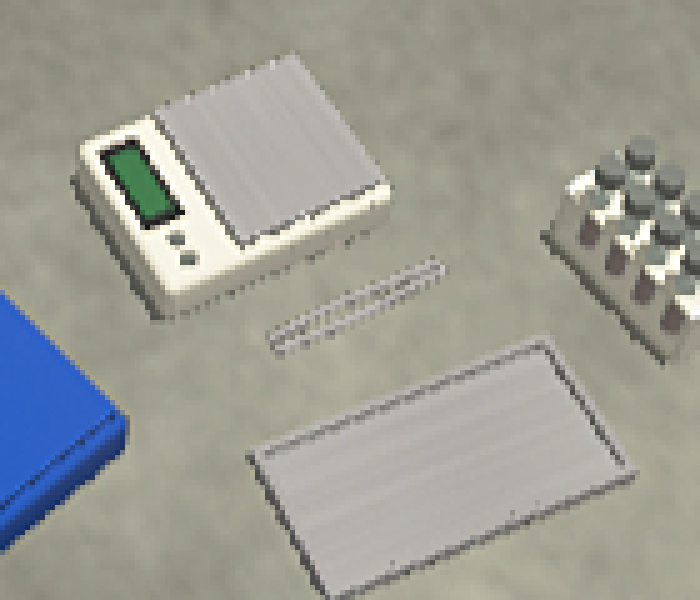

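Run:
```python
from h import *
from bench import eyes
S=eyes.camera_model('scene');D=eyes.camera_model('side')
f=lambda x,y:(370+x/4.4,270+y/4.4)
for c in [(82,272),(165,338),(218,60),(306,110)]: print(toplane(S,*f(*c),30))
g=lambda x,y:(320+x/5,240+y/5)
print('scale pan')
for c in [(157,115),(295,55),(390,185),(245,243)]: print(toplane(D,*g(*c),45))
print('ltray')
for c in [(248,457),(547,335),(637,472),(330,602)]: print(toplane(D,*g(*c),10))
```

```text
[561.85353927 418.98654206  30.        ]
[548.4658158 470.0218696  30.       ]
[421.66008505 376.89814292  30.        ]
[401.42417422 427.18355453  30.        ]
scale pan
[ 493.33281175 -166.22441192   45.        ]
[ 587.73661581 -171.58142537   45.        ]
[ 580.04659003 -273.53302697   45.        ]
[ 487.55775011 -263.35637943   45.        ]
ltray
[ 427.8022693  -356.38102699   10.        ]
[ 612.4117822  -379.95726745   10.        ]
[ 599.95946862 -467.43052991   10.        ]
[ 417.7582047 -443.0726629   10.       ]
```

Emit:
arm_command:
  rows:
    - {"x":-12,"y":40}
    - {"x":-12,"y":40}
    - {"x":-12,"y":40}
    - {"x":-12,"y":40}
    - {"x":-12,"y":40}

```text
invalid input
```

Emit:
arm_command:
  rows:
    - {"x":-14,"y":39}
    - {"x":-14,"y":39}
    - {"x":-14,"y":39}
    - {"x":-14,"y":39}
    - {}

```text
invalid input
```

Run:
```python
from h import *
from bench import eyes,sense
import pickle
st=sense();m=eyes.camera_model('wrist');im=eyes.get_image('wrist')
print(st['t'],st['tool_pos'],st['orientation'])
cv2.imwrite('pics/w1.png',im[:,:,::-1]);pickle.dump(m,open('w1.pkl','wb'))
```

```text
0.15 [6.24646286e+02 2.21884350e-02 2.41706562e+02] [ 7.07086876e-01  7.07126436e-01 -4.47903082e-04 -3.91051930e-04]
```

View pics/w1.png

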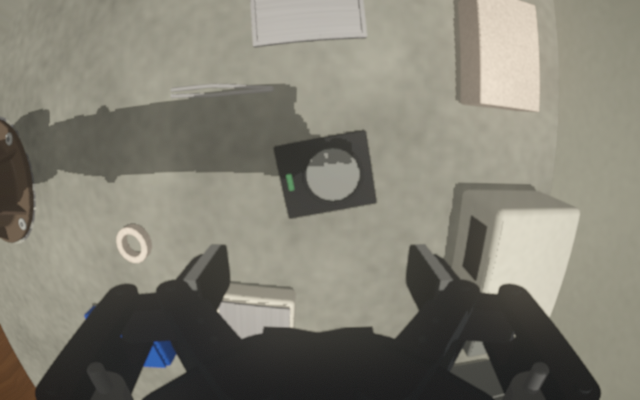

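Emit:
arm_command:
  rows:
    - {"hand":85,"x":-12,"y":38,"z":0,"wx":0,"wy":0,"wz":-0.117}
    - {"hand":85,"x":-12,"y":38,"z":0,"wx":0,"wy":0,"wz":-0.117}
    - {"hand":85,"x":-12,"y":38,"z":0,"wx":0,"wy":0,"wz":-0.117}
    - {"hand":85,"x":-12,"y":38,"z":0,"wx":0,"wy":0,"wz":-0.117}
    - {"hand":85,"x":-12,"y":38,"z":0,"wx":0,"wy":0,"wz":-0.117}
  squeeze: 30

```text
t: 0.62
tool_pos: [564.1, 191.5, 242.2]
orientation: [0.882, 0.47, -0.0, -0.0]
wrist_force: [0.5, 0.7, -0.3]
opening: 0.997
```

Emit:
arm_command:
  rows:
    - {"hand":85,"x":-12,"y":38,"z":0,"wx":0,"wy":0,"wz":-0.117}
    - {"hand":85,"x":-12,"y":38,"z":0,"wx":0,"wy":0,"wz":-0.117}
    - {"hand":85,"x":-12,"y":38,"z":0,"wx":0,"wy":0,"wz":-0.117}
    - {"hand":85,"x":-12,"y":38,"z":0,"wx":0,"wy":0,"wz":-0.117}
    - {"hand":85,"x":-12,"y":38,"z":0,"wx":0,"wy":0,"wz":-0.117}

```text
t: 1.03
tool_pos: [504.0, 381.7, 242.3]
orientation: [0.981, 0.196, -0.0, 0.0]
wrist_force: [0.5, 0.5, 0.6]
opening: 0.996
```

Emit:
arm_command:
  rows:
    - {"hand":85,"x":-12,"y":35,"z":0,"wx":0,"wy":0,"wz":-0.12}
    - {"hand":85}

```text
invalid input
```

```bash
cat > snap.py <<'E'
import sys,pickle
from h import *
from bench import eyes,sense
def snap(cam,name):
    st=sense();m=eyes.camera_model(cam);im=eyes.get_image(cam)
    cv2.imwrite(f'pics/{name}.png',im[:,:,::-1]);pickle.dump(m,open(f'{name}.pkl','wb'))
    print(st['t'],st['tool_pos'],st['orientation'],st['wrist_force'],st['opening'])
if __name__=='__main__': snap(sys.argv[1],sys.argv[2])
E
python3 snap.py wrist w2
```

```text
1.0333 [504.01210203 381.71927544 242.29072031] [ 9.80562052e-01  1.96209218e-01 -3.04270711e-05  6.09221162e-05] [0.50718369 0.54619633 0.64784822] 0.996095052509835
```

View pics/w2.png

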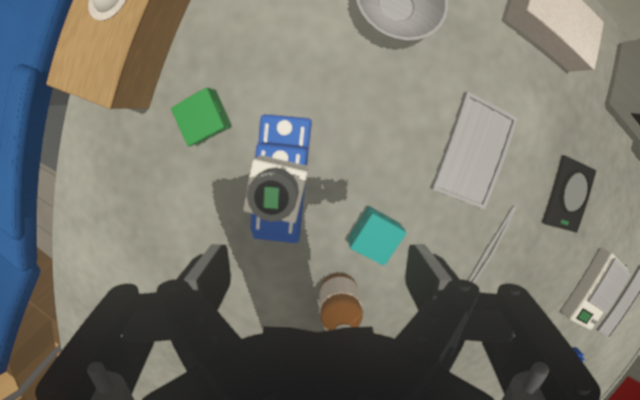

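Run:
```python
from h import *
im=cv2.imread('pics/w2.png'); crop(im,230,100,330,260,5,'pics/w2c.png')
```

```text
(no output)
```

View pics/w2c.png

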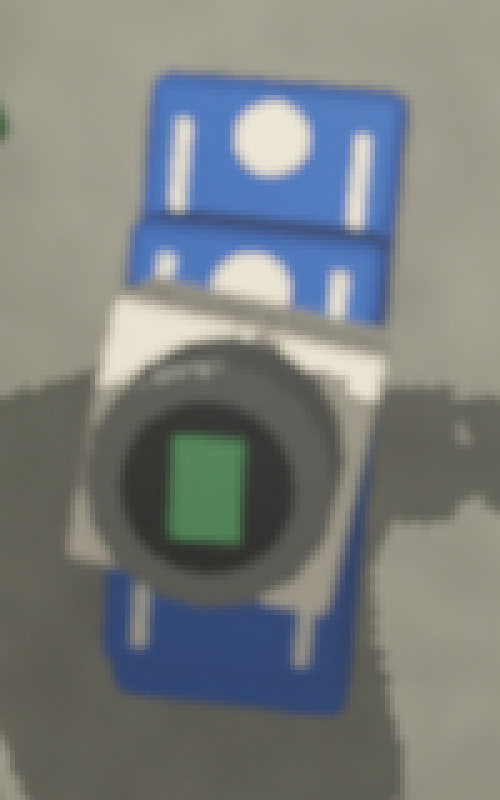

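Run:
```python
from h import *
import pickle
m=pickle.load(open('w2.pkl','rb'))
f=lambda x,y:(230+x/5,100+y/5)
P=lambda x,y,z:np.round(toplane(m,*f(x,y),z,True)[:2],1)
print('logger',P(208,487,124))
print('box',[P(*c,96) for c in[(110,292),(388,348),(328,612),(68,558)]])
print('large',[P(*c,30) for c in[(160,70),(410,93)]], 'plug',P(271,138,30))
print('end30',[P(*c,30) for c in[(118,692),(345,715)]])
print('end60',[P(*c,60) for c in[(118,692),(345,715)]])
print('small',[P(*c,60) for c in[(136,222),(388,240)]],'plug',P(251,290,60))
S=pickle.load(open('w2.pkl','rb'))
from bench import eyes
C=eyes.camera_model('scene');D=eyes.camera_model('side')
print('scene logger',toplane(C,370+228/4.4,270+150/4.4,124),'side',toplane(D,220+(575-396)/4.4,120+60/4.4,124))
```

```text
logger [490.6 416. ]
box [array([509.5, 447. ]), array([519.1, 396. ]), array([467.8, 387.4]), array([458.3, 437.5])]
large [array([546.7, 464.2]), array([562.3, 410.8])] plug [541.6 435.4]
end30 [array([404.8, 422.7]), array([421.2, 369.6])]
end60 [array([419. , 421.2]), array([433.9, 372.8])]
small [array([517.6, 452.4]), array([533.5, 403.1])] plug [513.4 425.2]
scene logger [487.31655791 421.19917516 124.        ] side [490.65942121 419.6170237  124.        ]
```

Emit:
arm_command:
  rows:
    - {"hand":85,"x":-13.4,"y":34.3,"z":-20,"wx":0,"wy":0,"wz":0}
    - {"hand":85,"x":0,"y":0,"z":-38,"wx":0,"wy":0,"wz":0}
    - {"hand":85,"x":0,"y":0,"z":-38,"wx":0,"wy":0,"wz":0}
    - {"hand":85,"x":0,"y":0,"z":-25,"wx":0,"wy":0,"wz":0}
    - {"hand":85,"x":0,"y":0,"z":-7,"wx":0,"wy":0,"wz":0}

```text
t: 1.5
tool_pos: [489.3, 412.1, 109.6]
orientation: [0.98, 0.2, -0.003, 0.002]
wrist_force: [-0.7, -0.9, 0.4]
opening: 0.992
```

Run:
```python
from snap import *
snap('side','d3');snap('wrist','w3')
a=cv2.imread('pics/d3.png')[110:200,210:310];b=cv2.imread('pics/w3.png')[150:400,150:500]
cv2.imwrite('pics/3.png',cv2.vconcat([cv2.resize(a,(500,450),interpolation=0)]))
cv2.imwrite('pics/3b.png',b)
```

```text
1.5 [489.26520817 412.11422014 109.58013032] [ 0.97986932  0.19960324 -0.00319798  0.00210583] [-0.65261731 -0.92180085  0.39634559] 0.9920147898732822
1.55 [489.90932663 412.39693845 110.64007473] [ 0.97993049  0.19931297 -0.00270928  0.00179772] [-0.15501774 -0.9313061  -0.1388703 ] 0.9935254193634582
```

View pics/3.png

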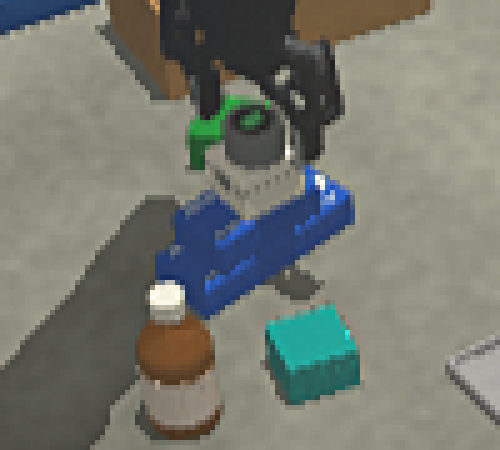

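View pics/w3.png

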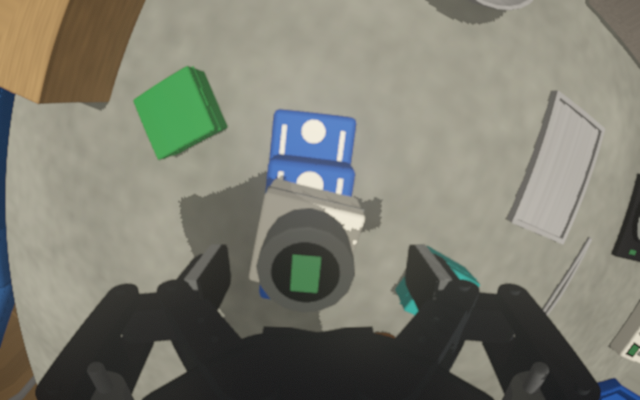

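Emit:
arm_command:
  rows:
    - {"hand":85,"x":0,"y":0,"z":0,"wx":0,"wy":0,"wz":0}
    - {"hand":85,"x":0,"y":0,"z":0,"wx":0,"wy":0,"wz":0}

```text
t: 1.77
tool_pos: [493.0, 414.9, 116.7]
orientation: [0.98, 0.199, 0.001, -0.001]
wrist_force: [-0.6, 0.4, 0.4]
opening: 0.999
```

Run:
```python
from snap import *
snap('wrist','w4')
m=pickle.load(open('w4.pkl','rb'));im=cv2.imread('pics/w4.png')
h=cv2.cvtColor(im,cv2.COLOR_BGR2HSV)
k=cv2.inRange(h,(60,60,60),(80,255,200));k[:230]=0;k[:,:270]=0;k[:,350:]=0
M=cv2.moments(k,True);c=(M['m10']/M['m00'],M['m01']/M['m00']);print(c,toplane(m,*c,124,True))
```

```text
1.7667 [492.98830334 414.8618909  116.7147118 ] [ 9.80013839e-01  1.98921385e-01  1.49754795e-03 -9.56838021e-04] [-0.6246849   0.38442522  0.38341082] 0.9994434063160283
(307.5538005923001, 274.04343534057256) [490.57343862 416.85844825 124.        ]
```

Emit:
arm_command:
  rows:
    - {"hand":85,"x":-0.5,"y":2,"z":0,"wx":0,"wy":0,"wz":0}
    - {"hand":60,"x":0,"y":0,"z":0,"wx":0,"wy":0,"wz":0}
    - {"hand":40,"x":0,"y":0,"z":0,"wx":0,"wy":0,"wz":0}
    - {"hand":40,"x":0,"y":0,"z":0,"wx":0,"wy":0,"wz":0}
    - {"hand":40,"x":0,"y":0,"z":0,"wx":0,"wy":0,"wz":0}

```text
t: 2.23
tool_pos: [491.3, 416.3, 114.9]
orientation: [0.98, 0.199, 0.0, -0.0]
wrist_force: [-1.1, -1.2, 2.7]
opening: 0.504
```

Emit:
arm_command:
  rows:
    - {"hand":40,"x":0,"y":0,"z":0,"wx":0,"wy":0,"wz":0}
    - {"hand":40,"x":0,"y":0,"z":0,"wx":0,"wy":0,"wz":0}

```text
t: 2.4
tool_pos: [491.2, 416.2, 114.9]
orientation: [0.98, 0.199, 0.0, -0.0]
wrist_force: [-2.2, 0.1, 6.3]
opening: 0.505
```

Run:
```python
from snap import *
from bench import robot
print(robot.finger_overhang)
snap('side','d5');snap('wrist','w5')
a=cv2.imread('pics/d5.png')[110:200,210:310];b=cv2.imread('pics/w5.png')
cv2.imwrite('pics/5.png',cv2.hconcat([cv2.resize(a,(400,400),interpolation=0),b[:,150:500]]))
```

```text
11.0
2.4 [491.23279097 416.23043299 114.89581072] [ 9.79995039e-01  1.99021819e-01  1.27300135e-04 -1.52556304e-04] [-2.17503807  0.14762013  6.33972367] 0.5054490711935903
2.45 [491.25839047 416.22390114 114.92023529] [ 9.79993317e-01  1.99030274e-01  1.51975778e-04 -1.62310897e-04] [-1.38815637 -0.30229106  5.62483745] 0.5013453276784321
```

View pics/5.png

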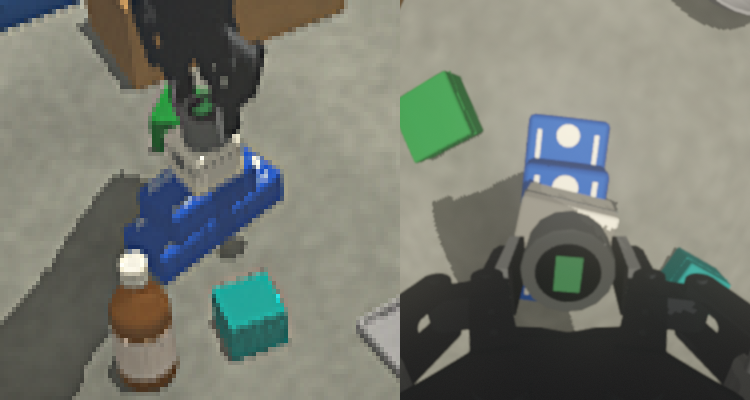

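Emit:
arm_command:
  rows:
    - {"hand":40,"x":0,"y":0,"z":10,"wx":0,"wy":0,"wz":0}
    - {"hand":40,"x":0,"y":0,"z":20,"wx":0,"wy":0,"wz":0}
    - {"hand":40,"x":0,"y":0,"z":30,"wx":0,"wy":0,"wz":0}
    - {"hand":40,"x":10,"y":-30,"z":20,"wx":0,"wy":0,"wz":0}
    - {"hand":40,"x":13,"y":-36,"z":0,"wx":0,"wy":0,"wz":0}

```text
t: 2.92
tool_pos: [514.6, 354.4, 199.3]
orientation: [0.979, 0.202, 0.003, -0.003]
wrist_force: [2.1, -0.7, 0.3]
opening: 0.503
```

Run:
```python
from h import *
import pickle
m=pickle.load(open('w1.pkl','rb'));im=cv2.imread('pics/w1.png')
g=cv2.cvtColor(im,cv2.COLOR_BGR2GRAY)
k=(g<70).astype('uint8');
k2=np.zeros_like(k);k2[125:225,265:385]=k[125:225,265:385]
n,l,st,c=cv2.connectedComponentsWithStats(k2);i=1+np.argmax(st[1:,4])
k3=(l==i).astype('uint8')
cs,_=cv2.findContours(k3,cv2.RETR_CCOMP,cv2.CHAIN_APPROX_NONE)
cs=sorted(cs,key=len,reverse=True)
P=np.array([toplane(m,*p[0],10,True)[:2] for p in cs[0]],'float32')
r=cv2.minAreaRect(P);print('plate',r)
for q in cs[1:3]:
    if len(q)>20:
        Q=np.array([toplane(m,*p[0],18,True)[:2] for p in q],'float32');print('hole',len(q),cv2.minEnclosingCircle(Q),cv2.fitEllipse(Q))
crop(im,255,115,395,235,5,'pics/dock.png')
```

```text
plate ((633.856689453125, -3.0699462890625), (107.35384368896484, 89.12921142578125), 10.76971435546875)
hole 158 ((643.4430541992188, -1.8358938694000244), 33.905311584472656) ((643.3079223632812, -2.412273406982422), (64.66647338867188, 66.42028045654297), 107.03019714355469)
hole 47 ((592.890380859375, -11.394819259643555), 12.069099426269531) ((593.291259765625, -11.437958717346191), (11.584842681884766, 25.571115493774414), 11.003999710083008)
```

View pics/dock.png

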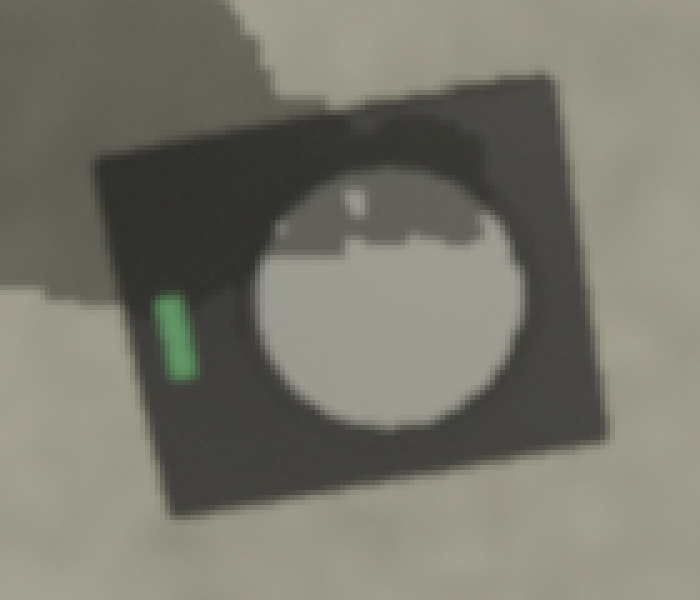

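Run:
```python
from h import *
import pickle
m=pickle.load(open('w1.pkl','rb'))
P=np.array([toplane(m,255+x/5,115+y/5,10,True)[:2] for x,y in[(95,157),(553,75),(608,440),(170,517)]])
print(P,P.mean(0),np.linalg.norm(P[1]-P[0]),np.linalg.norm(P[2]-P[1]))
for z in(12,18):
  Q=np.array([toplane(m,255+x/5,115+y/5,z,True)[:2] for x,y in[(253,300),(527,300),(390,165),(390,430)]]);print(z,Q)
```

```text
[[574.50319725  30.60928942]
 [681.99751188  50.1318055 ]
 [698.4911282  -38.64938025]
 [590.3987103  -58.48330987]] [636.34763691  -4.0978988 ] 109.25271763736994 90.30026756333996
12 [[611.62913563  -3.57338685]
 [676.78382442  -3.39145491]
 [643.77533383  28.56638042]
 [644.44938494 -35.51774021]]
18 [[611.87225969  -2.42797115]
 [675.94188701  -2.24906903]
 [643.4831073   29.17655263]
 [644.14593302 -33.84033536]]
```

Emit:
arm_command:
  rows:
    - {"hand":40,"x":14,"y":-38,"z":0,"wx":0,"wy":0,"wz":0}
    - {"hand":40,"x":14,"y":-38,"z":0,"wx":0,"wy":0,"wz":0}
    - {"hand":40,"x":14,"y":-38,"z":0,"wx":0,"wy":0,"wz":0}
    - {"hand":40,"x":14,"y":-38,"z":0,"wx":0,"wy":0,"wz":0}
    - {"hand":40,"x":14,"y":-38,"z":0,"wx":0,"wy":0,"wz":0}

```text
t: 3.33
tool_pos: [584.5, 158.1, 195.1]
orientation: [0.98, 0.199, 0.0, -0.0]
wrist_force: [0.4, 0.3, -0.5]
opening: 0.501
```

Emit:
arm_command:
  rows:
    - {"hand":40,"x":3,"y":-38,"z":0,"wx":0,"wy":0,"wz":0}
    - {"hand":40,"x":3,"y":-38,"z":0,"wx":0,"wy":0,"wz":0}
    - {"hand":40,"x":3,"y":-38,"z":0,"wx":0,"wy":0,"wz":0}
    - {"hand":40,"x":0,"y":-30,"z":0,"wx":0,"wy":0,"wz":0}
    - {"hand":40,"x":0,"y":0,"z":0,"wx":0,"wy":0,"wz":0}

```text
t: 3.75
tool_pos: [593.1, 6.8, 195.2]
orientation: [0.981, 0.194, -0.0, 0.002]
wrist_force: [0.5, 0.2, -1.2]
opening: 0.502
```

```bash
python3 snap.py wrist w6
```

```text
3.75 [593.05235128   6.77613444 195.21939666] [ 9.80989827e-01  1.94046220e-01 -1.77313652e-04  2.23437991e-03] [ 0.50686253  0.17438112 -1.22819647] 0.5018663647397421
```

View pics/w6.png

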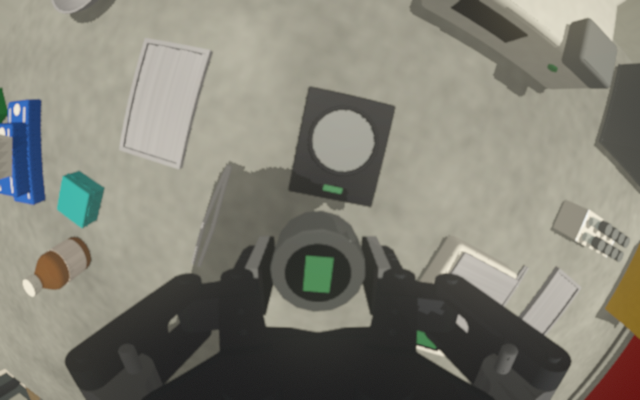

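Run:
```python
from h import *
import pickle
m=pickle.load(open('w6.pkl','rb'));im=cv2.imread('pics/w6.png');g=cv2.cvtColor(im,cv2.COLOR_BGR2GRAY)
k=np.zeros_like(g);k[95:190,300:385]=(g[95:190,300:385]>115)
n,l,st,c=cv2.connectedComponentsWithStats(k);
i=l[141,343];cs,_=cv2.findContours((l==i).astype('uint8'),0,1)
for z in(12,15,18):
  Q=np.array([toplane(m,*p[0],z,True)[:2] for p in max(cs,key=len)],'float32');print(z,cv2.fitEllipse(Q))
P=np.array([toplane(m,x,y,10,True)[:2] for x,y in[(308,87),(395,106),(372,207),(289,190)]]);print(P,P.mean(0))
z=195.2+9.1
print('logger',toplane(m,319,274,z,True))
```

```text
12 ((643.4600219726562, -2.8907086849212646), (61.825408935546875, 62.412139892578125), 136.100341796875)
15 ((643.5791625976562, -2.5627024173736572), (61.23416519165039, 61.8152961730957), 136.0998992919922)
18 ((643.6983642578125, -2.2346994876861572), (60.64292526245117, 61.218448638916016), 136.10023498535156)
[[680.30544489  50.49275954]
 [698.04980221 -38.51384348]
 [590.35492006 -60.29952058]
 [574.02013768  28.84466817]] [635.68257621  -4.86898409]
logger [593.58466802   4.54063337 204.3       ]
```

Emit:
arm_command:
  rows:
    - {"hand":40,"x":25,"y":-4,"z":-20,"wx":0,"wy":0,"wz":0}
    - {"hand":40,"x":25,"y":-4,"z":-20,"wx":0,"wy":0,"wz":0}
    - {"hand":40,"x":0,"y":0,"z":-35,"wx":0,"wy":0,"wz":0}
    - {"hand":40,"x":0,"y":0,"z":-35,"wx":0,"wy":0,"wz":0}
    - {"hand":40,"x":0,"y":0,"z":-15,"wx":0,"wy":0,"wz":0}

```text
t: 4.22
tool_pos: [641.0, 9.5, 65.1]
orientation: [0.98, 0.2, -0.003, -0.001]
wrist_force: [-0.4, 0.0, -1.5]
opening: 0.504
```

Emit:
arm_command:
  rows:
    - {"hand":40,"x":0,"y":0,"z":0,"wx":0,"wy":0,"wz":0}
    - {"hand":40,"x":0,"y":0,"z":0,"wx":0,"wy":0,"wz":0}
    - {"hand":40,"x":0,"y":0,"z":0,"wx":0,"wy":0,"wz":0}

```text
t: 4.47
tool_pos: [644.3, 8.8, 71.1]
orientation: [0.98, 0.199, 0.001, 0.0]
wrist_force: [0.5, 0.5, 0.5]
opening: 0.501
```

Run:
```python
from snap import *
snap('side','d7');snap('scene','s7')
a=cv2.imread('pics/d7.png')[160:250,310:410];b=cv2.imread('pics/s7.png')[180:270,215:315]
cv2.imwrite('pics/7.png',cv2.hconcat([cv2.resize(a,(400,360),interpolation=0),cv2.resize(b,(400,360),interpolation=0)]))
```

```text
4.4667 [644.3209872    8.7995018   71.06621185] [9.79922385e-01 1.99376094e-01 1.13658423e-03 3.70853775e-05] [0.52221719 0.48283667 0.46531082] 0.500971379217969
4.5167 [644.56617331   8.63037841  71.45941161] [9.79938997e-01 1.99291582e-01 1.55440195e-03 1.08996983e-04] [-0.87506162  0.09672407 -0.43236   ] 0.4980332765196223
```

View pics/7.png

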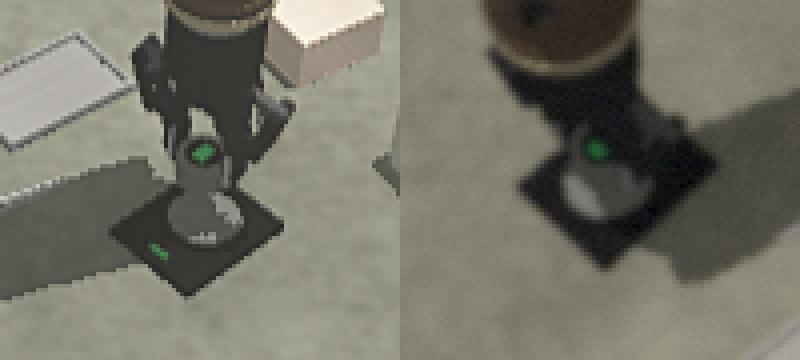

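Emit:
arm_command:
  rows:
    - {"hand":40,"x":-0.5,"y":-5.5,"z":-5,"wx":0,"wy":0,"wz":0}
    - {"hand":40,"x":0,"y":-5.5,"z":-10,"wx":0,"wy":0,"wz":0}
    - {"hand":40,"x":0,"y":0,"z":-8,"wx":0,"wy":0,"wz":0}
    - {"hand":40,"x":0,"y":0,"z":0,"wx":0,"wy":0,"wz":0}
    - {"hand":40,"x":0,"y":0,"z":0,"wx":0,"wy":0,"wz":0}

```text
t: 4.98
tool_pos: [642.0, -3.1, 45.5]
orientation: [0.98, 0.199, -0.001, -0.0]
wrist_force: [0.1, -0.0, -0.9]
opening: 0.501
```

Run:
```python
from snap import *
snap('side','d7');snap('wrist','w7')
a=cv2.imread('pics/d7.png')[160:250,310:410];b=cv2.imread('pics/w7.png')
cv2.imwrite('pics/7.png',cv2.hconcat([cv2.resize(a,(400,400),interpolation=0),b[:,150:500]]))
```

```text
4.9833 [641.97160799  -3.12646568  45.47731258] [ 9.80045085e-01  1.98773311e-01 -8.81938263e-04 -1.58388345e-04] [ 0.07577824 -0.04018132 -0.94850508] 0.5013196236612083
5.0333 [642.39441459  -2.91806118  45.99084411] [ 9.80016355e-01  1.98916410e-01 -4.35460914e-04 -1.26041905e-04] [-0.55592789  0.33224526 -0.09338417] 0.5024226824093103
```

View pics/7.png

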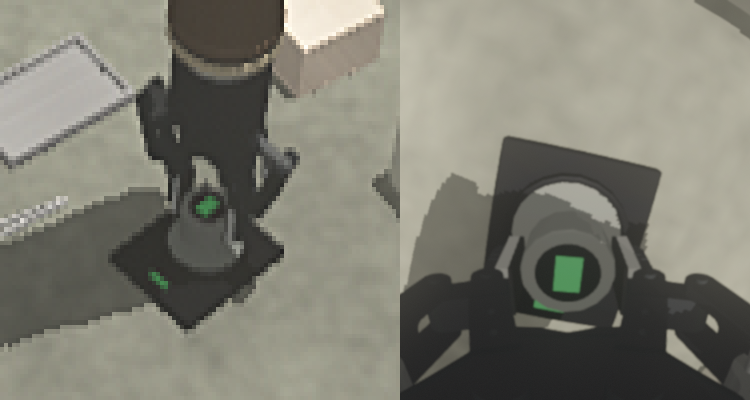

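Emit:
arm_command:
  rows:
    - {"hand":40,"x":0.4,"y":0.3,"z":-4,"wx":0,"wy":0,"wz":0}
    - {"hand":40,"x":0,"y":0,"z":-4,"wx":0,"wy":0,"wz":0}
    - {"hand":40,"x":0,"y":0,"z":-3,"wx":0,"wy":0,"wz":0}
    - {"hand":40,"x":0,"y":0,"z":-1.5,"wx":0,"wy":0,"wz":0}
    - {"hand":40,"x":0,"y":0,"z":0,"wx":0,"wy":0,"wz":0}

```text
t: 5.5
tool_pos: [642.7, -2.6, 33.4]
orientation: [0.98, 0.199, -0.0, -0.0]
wrist_force: [-0.2, 0.3, 0.1]
opening: 0.504
```

Emit:
arm_command:
  rows:
    - {"hand":40,"x":0,"y":0,"z":0,"wx":0,"wy":0,"wz":0}
    - {"hand":40,"x":0,"y":0,"z":0,"wx":0,"wy":0,"wz":0}

```text
t: 5.67
tool_pos: [643.2, -2.6, 34.0]
orientation: [0.98, 0.199, 0.0, 0.0]
wrist_force: [-0.9, -0.3, -0.8]
opening: 0.504
```

Emit:
arm_command:
  rows:
    - {"hand":40,"x":0,"y":0,"z":-1,"wx":0,"wy":0,"wz":0}
    - {"hand":40,"x":0,"y":0,"z":-1,"wx":0,"wy":0,"wz":0}
    - {"hand":40,"x":0,"y":0,"z":-0.7,"wx":0,"wy":0,"wz":0}
    - {"hand":40,"x":0,"y":0,"z":0,"wx":0,"wy":0,"wz":0}

```text
t: 6.0
tool_pos: [643.0, -2.6, 31.1]
orientation: [0.98, 0.199, -0.0, 0.0]
wrist_force: [1.2, 0.4, -1.3]
opening: 0.499
```

Emit:
arm_command:
  rows:
    - {"hand":40,"x":0,"y":0,"z":-0.7,"wx":0,"wy":0,"wz":0}
    - {"hand":40,"x":0,"y":0,"z":0,"wx":0,"wy":0,"wz":0}
    - {"hand":40,"x":0,"y":0,"z":0,"wx":0,"wy":0,"wz":0}

```text
t: 6.25
tool_pos: [643.1, -2.6, 30.9]
orientation: [0.98, 0.199, 0.0, -0.0]
wrist_force: [-2.2, 0.5, 5.7]
opening: 0.502
```

Emit:
arm_command:
  rows:
    - {"hand":48,"x":0,"y":0,"z":0,"wx":0,"wy":0,"wz":0}
    - {"hand":56,"x":0,"y":0,"z":0,"wx":0,"wy":0,"wz":0}
    - {"hand":75,"x":0,"y":0,"z":0,"wx":0,"wy":0,"wz":0}
    - {"hand":85,"x":0,"y":0,"z":5,"wx":0,"wy":0,"wz":0}
    - {"hand":85,"x":0,"y":0,"z":20,"wx":0,"wy":0,"wz":0}

```text
t: 6.67
tool_pos: [641.0, -2.6, 53.1]
orientation: [0.98, 0.199, -0.003, -0.0]
wrist_force: [-0.3, 0.4, 0.6]
opening: 0.999
```

Emit:
arm_command:
  rows:
    - {"hand":85,"x":0,"y":0,"z":35,"wx":0,"wy":0,"wz":0}
    - {"hand":85,"x":0,"y":0,"z":40,"wx":0,"wy":0,"wz":0}
    - {"hand":85,"x":-5,"y":15,"z":38,"wx":0,"wy":0,"wz":0}
    - {"hand":85,"x":-12,"y":30,"z":20,"wx":0,"wy":0,"wz":-0.02}
    - {"hand":85,"x":-12,"y":38,"z":0,"wx":0,"wy":0,"wz":-0.1}

```text
t: 7.08
tool_pos: [617.2, 77.8, 194.7]
orientation: [0.991, 0.137, 0.005, 0.001]
wrist_force: [1.3, 1.1, -0.3]
opening: 0.996
```

Run:
```python
from snap import *
snap('side','d8');snap('wrist','w8')
a=cv2.imread('pics/d8.png')[160:250,310:410];b=cv2.imread('pics/w8.png')
cv2.imwrite('pics/8.png',cv2.hconcat([cv2.resize(a,(400,400),interpolation=0),b[:,150:500]]))
```

```text
7.0833 [617.24613131  77.81878716 194.74313703] [9.90537566e-01 1.37156304e-01 4.81861441e-03 5.09620175e-04] [ 1.32500264  1.10538214 -0.31602755] 0.9957815985915781
7.1333 [612.89076093  91.67665462 191.69440404] [ 0.99065074  0.13636222  0.00222636 -0.00339087] [-2.26266427  8.42153939 -1.49290615] 0.9950968322223103
```

View pics/8.png

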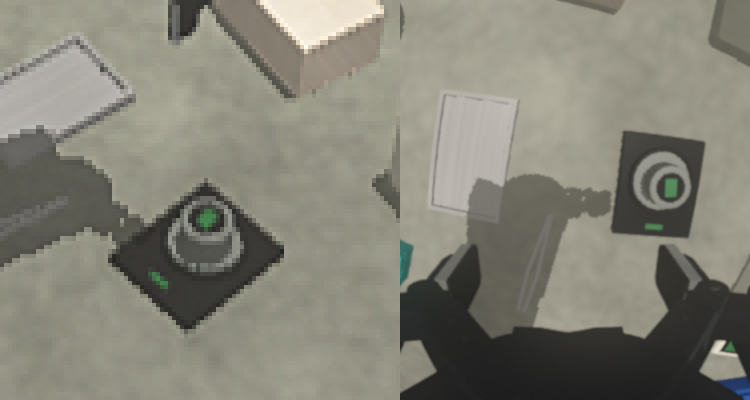

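Emit:
arm_command:
  rows:
    - {"hand":85,"x":-14,"y":37,"z":0,"wx":0,"wy":0,"wz":-0.03}
    - {"hand":85,"x":-14,"y":37,"z":0,"wx":0,"wy":0,"wz":-0.03}
    - {"hand":85,"x":-14,"y":37,"z":0,"wx":0,"wy":0,"wz":-0.03}
    - {"hand":85,"x":-14,"y":37,"z":0,"wx":0,"wy":0,"wz":0}
    - {"hand":85,"x":-14,"y":37,"z":0,"wx":0,"wy":0,"wz":0}

```text
t: 7.6
tool_pos: [543.0, 267.0, 188.6]
orientation: [0.995, 0.095, -0.0, -0.0]
wrist_force: [1.4, 0.3, 0.0]
opening: 0.996
```

Emit:
arm_command:
  rows:
    - {"hand":85,"x":-14,"y":37,"z":0,"wx":0,"wy":0,"wz":0}
    - {"hand":85,"x":-14,"y":37,"z":0,"wx":0,"wy":0,"wz":0}
    - {"hand":85,"x":-10,"y":20,"z":0,"wx":0,"wy":0,"wz":0}
    - {"hand":85,"x":0,"y":0,"z":0,"wx":0,"wy":0,"wz":0}
    - {"hand":85,"x":0,"y":0,"z":0,"wx":0,"wy":0,"wz":0}

```text
t: 8.02
tool_pos: [504.8, 361.0, 188.2]
orientation: [0.995, 0.097, -0.0, 0.0]
wrist_force: [0.3, -1.1, -0.1]
opening: 0.992
```

Emit:
arm_command:
  rows:
    - {"hand":85,"x":0,"y":0,"z":0,"wx":0,"wy":0,"wz":0}
    - {"hand":85,"x":0,"y":0,"z":0,"wx":0,"wy":0,"wz":0}

```text
t: 8.18
tool_pos: [507.1, 357.5, 188.6]
orientation: [0.996, 0.094, 0.0, 0.0]
wrist_force: [1.3, 0.8, 0.1]
opening: 0.997
```

```bash
python3 snap.py wrist w9
```

```text
8.1833 [507.05378189 357.54692581 188.56507624] [9.95565342e-01 9.40712221e-02 1.34295353e-04 4.87662352e-04] [1.3476074  0.76232908 0.13339664] 0.9974406285169672
```

View pics/w9.png

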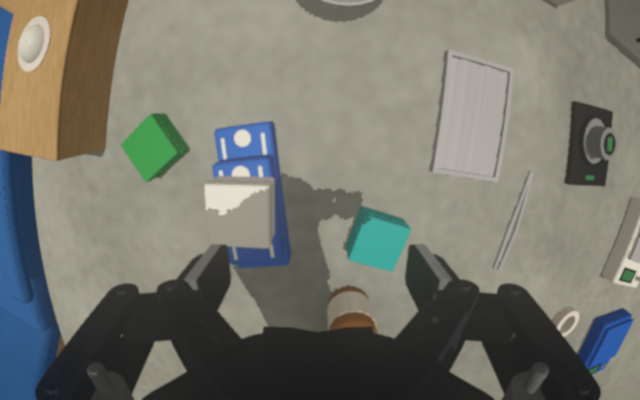

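Run:
```python
from h import *
im=cv2.imread('pics/w9.png'); crop(im,195,110,305,275,4.8,'pics/w9c.png')
```

```text
(no output)
```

View pics/w9c.png

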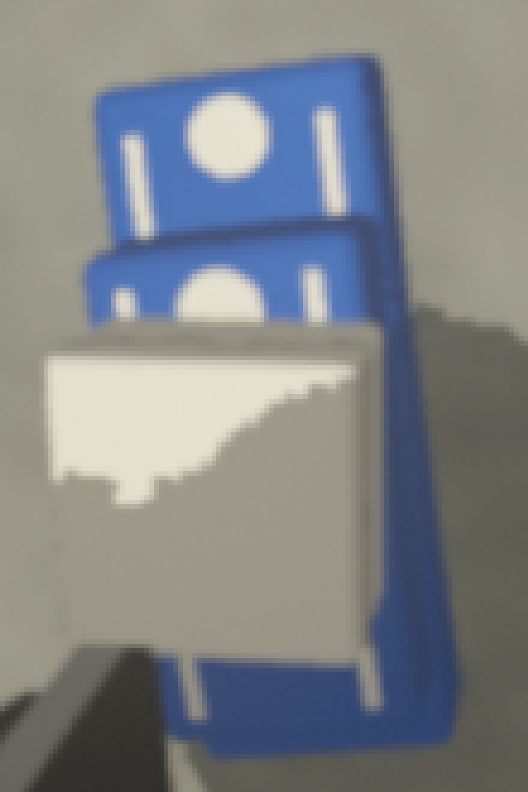

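Run:
```python
from h import *
import pickle
m=pickle.load(open('w9.pkl','rb'))
f=lambda x,y:(195+x/4.8,110+y/4.8)
P=lambda x,y,z:toplane(m,*f(x,y),z,True)[:2]
B=np.array([P(*c,96) for c in[(47,357),(358,363),(362,662),(65,645)]]);print('box',B,B.mean(0))
for a,b in((0,1),(1,2),(2,3),(3,0)):
  d=B[b]-B[a];print(np.degrees(np.arctan2(d[1],d[0]))%90,np.linalg.norm(d))
print('large',[P(*c,30) for c in[(97,95),(378,58),(458,740)]])
print('small',[P(*c,60) for c in[(85,262),(370,222)]])
```

```text
box [[509.22647676 445.02065103]
 [517.48040146 394.34841207]
 [467.48446949 386.54880206]
 [459.43216725 437.88160293]] [488.40587874 415.94986702]
9.251571327978866 51.34007278477771
8.86694972884149 50.60066332717434
8.915033920272833 51.96052364135438
8.158939918027047 50.3034717226837
large [array([545.64050996, 463.41835135]), array([561.57658954, 407.84867651]), array([421.6394816 , 368.57834479])]
small [array([517.9230004 , 451.78620082]), array([534.04411788, 400.33693162])]
```

Emit:
arm_command:
  rows:
    - {"hand":85,"x":-6,"y":20,"z":0,"wx":0,"wy":0,"wz":-0.03}
    - {"hand":85,"x":-6,"y":20,"z":0,"wx":0,"wy":0,"wz":0}
    - {"hand":85,"x":-6.5,"y":19,"z":0,"wx":0,"wy":0,"wz":0}
    - {"hand":85,"x":0,"y":0,"z":-20,"wx":0,"wy":0,"wz":0}
    - {"hand":85,"x":0,"y":0,"z":-20,"wx":0,"wy":0,"wz":0}

```text
t: 8.65
tool_pos: [488.3, 419.5, 149.2]
orientation: [0.997, 0.081, 0.001, -0.001]
wrist_force: [-0.1, -1.1, -0.1]
opening: 0.997
```

Emit:
arm_command:
  rows:
    - {"hand":85,"x":0,"y":0,"z":0,"wx":0,"wy":0,"wz":0}
    - {"hand":85,"x":0,"y":0,"z":0,"wx":0,"wy":0,"wz":0}
    - {"hand":85,"x":0,"y":0,"z":0,"wx":0,"wy":0,"wz":0}

```text
t: 8.9
tool_pos: [488.6, 417.7, 149.5]
orientation: [0.997, 0.079, 0.0, -0.0]
wrist_force: [1.2, 0.2, 0.8]
opening: 0.994
```

Emit:
arm_command:
  rows:
    - {"hand":85,"x":0,"y":-1,"z":-20,"wx":0,"wy":0,"wz":0}
    - {"hand":85,"x":0,"y":0,"z":-22,"wx":0,"wy":0,"wz":0}
    - {"hand":85,"x":0,"y":0,"z":-18,"wx":0,"wy":0,"wz":0}
    - {"hand":85,"x":0,"y":0,"z":-10,"wx":0,"wy":0,"wz":0}
    - {"hand":85,"x":0,"y":0,"z":0,"wx":0,"wy":0,"wz":0}

```text
t: 9.32
tool_pos: [487.3, 416.5, 77.5]
orientation: [0.997, 0.08, -0.001, 0.001]
wrist_force: [-0.5, -0.2, 0.5]
opening: 0.995
```

Emit:
arm_command:
  rows:
    - {"hand":85,"x":0,"y":0,"z":0,"wx":0,"wy":0,"wz":0}
    - {"hand":70,"x":0,"y":0,"z":0,"wx":0,"wy":0,"wz":0}
    - {"hand":60,"x":0,"y":0,"z":0,"wx":0,"wy":0,"wz":0}
    - {"hand":48,"x":0,"y":0,"z":0,"wx":0,"wy":0,"wz":0}
    - {"hand":48,"x":0,"y":0,"z":0,"wx":0,"wy":0,"wz":0}

```text
t: 9.73
tool_pos: [488.3, 418.0, 79.9]
orientation: [0.997, 0.08, 0.001, -0.001]
wrist_force: [-0.8, -0.3, 5.7]
opening: 0.602
```

Emit:
arm_command:
  rows:
    - {"hand":48,"x":0,"y":0,"z":0,"wx":0,"wy":0,"wz":0}
    - {"hand":48,"x":0,"y":0,"z":0,"wx":0,"wy":0,"wz":0}

```text
t: 9.9
tool_pos: [488.3, 418.0, 79.9]
orientation: [0.997, 0.08, 0.001, -0.001]
wrist_force: [-0.0, -0.7, 4.2]
opening: 0.599
```

Run:
```python
from snap import *
snap('side','d10');snap('wrist','w10')
a=cv2.imread('pics/d10.png')[110:200,210:310];b=cv2.imread('pics/w10.png')
cv2.imwrite('pics/10.png',cv2.hconcat([cv2.resize(a,(400,400),interpolation=0),b[:,150:500]]))
```

```text
9.9 [488.27203889 418.00172023  79.93405546] [ 9.96771710e-01  8.02800981e-02  8.55094835e-04 -7.30466933e-04] [-0.02852632 -0.73232764  4.1686082 ] 0.598811418324422
9.95 [488.25708091 417.99591623  79.92869419] [ 9.96772806e-01  8.02668007e-02  8.32124139e-04 -7.22209518e-04] [-0.83975648 -0.21283975  5.79604651] 0.6023369782969509
```

View pics/10.png

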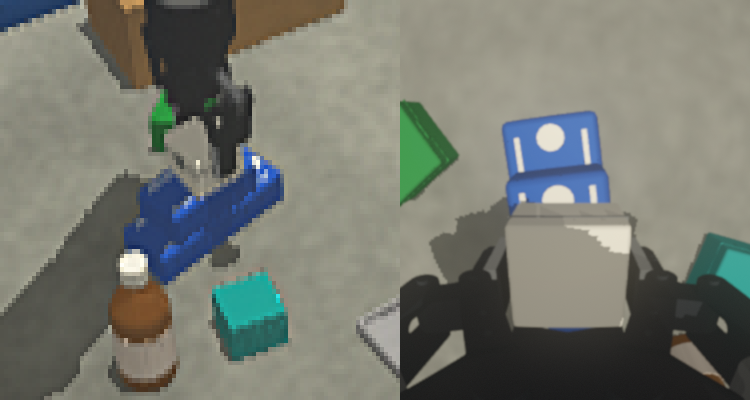

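Emit:
arm_command:
  rows:
    - {"hand":48,"x":0,"y":0,"z":10,"wx":0,"wy":0,"wz":0}
    - {"hand":48,"x":0,"y":0,"z":20,"wx":0,"wy":0,"wz":0}
    - {"hand":48,"x":0,"y":0,"z":30,"wx":0,"wy":0,"wz":0}
    - {"hand":48,"x":5,"y":-15,"z":30,"wx":0,"wy":0,"wz":0}
    - {"hand":48,"x":8,"y":-30,"z":20,"wx":0,"wy":0,"wz":0}

```text
t: 10.42
tool_pos: [499.5, 376.9, 191.8]
orientation: [0.997, 0.083, 0.001, -0.002]
wrist_force: [0.2, 0.2, -0.7]
opening: 0.607
```

Emit:
arm_command:
  rows:
    - {"hand":48,"x":10,"y":-35,"z":0,"wx":0,"wy":0,"wz":0}
    - {"hand":48,"x":10,"y":-35,"z":0,"wx":0,"wy":0,"wz":0}
    - {"hand":48,"x":10,"y":-35,"z":0,"wx":0,"wy":0,"wz":0}
    - {"hand":48,"x":10,"y":-35,"z":0,"wx":0,"wy":0,"wz":0}
    - {"hand":48,"x":10,"y":-35,"z":0,"wx":0,"wy":0,"wz":0}

```text
t: 10.83
tool_pos: [550.7, 195.7, 189.5]
orientation: [0.997, 0.08, 0.0, -0.0]
wrist_force: [1.8, -0.4, -2.1]
opening: 0.603
```

Emit:
arm_command:
  rows:
    - {"hand":48,"x":0,"y":-35,"z":0,"wx":0,"wy":0,"wz":0}
    - {"hand":48,"x":0,"y":-35,"z":0,"wx":0,"wy":0,"wz":-0.05}
    - {"hand":48,"x":0,"y":-35,"z":0,"wx":0,"wy":0,"wz":-0.06}
    - {"hand":48,"x":0,"y":-35,"z":0,"wx":0,"wy":0,"wz":-0.06}
    - {"hand":48,"x":0,"y":-35,"z":0,"wx":0,"wy":0,"wz":-0.06}

```text
t: 11.25
tool_pos: [550.3, 20.7, 189.4]
orientation: [0.999, -0.036, 0.0, -0.0]
wrist_force: [0.9, 0.7, -1.1]
opening: 0.607
```

Emit:
arm_command:
  rows:
    - {"hand":48,"x":0,"y":-30,"z":0,"wx":0,"wy":0,"wz":0}
    - {"hand":48,"x":0,"y":-30,"z":0,"wx":0,"wy":0,"wz":0}
    - {"hand":48,"x":-5,"y":-20,"z":0,"wx":0,"wy":0,"wz":0}
    - {"hand":48,"x":0,"y":0,"z":0,"wx":0,"wy":0,"wz":0}
    - {"hand":48,"x":0,"y":0,"z":0,"wx":0,"wy":0,"wz":0}

```text
t: 11.67
tool_pos: [545.3, -59.1, 189.3]
orientation: [0.999, -0.036, 0.0, -0.0]
wrist_force: [0.8, 0.2, -1.1]
opening: 0.603
```

```bash
python3 snap.py wrist w11
```

```text
11.6667 [545.29233183 -59.10085498 189.32917471] [ 9.99346200e-01 -3.61537716e-02  2.76453743e-04 -5.55591302e-06] [ 0.79365096  0.20305627 -1.12465554] 0.6028954642037264
```

View pics/w11.png

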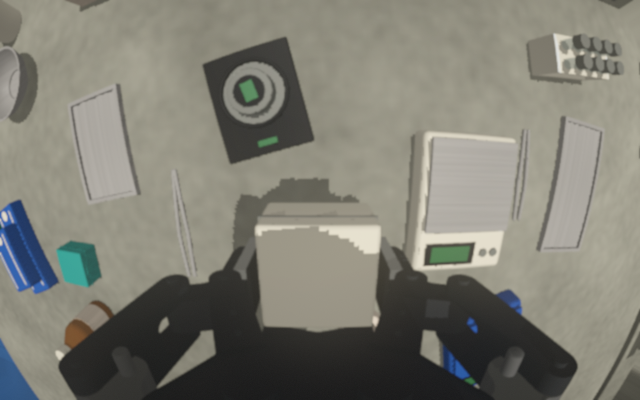

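Run:
```python
from h import *
im=cv2.imread('pics/w11.png'); crop(im,400,110,550,280,4.5,'pics/w11c.png')
```

```text
(no output)
```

View pics/w11c.png

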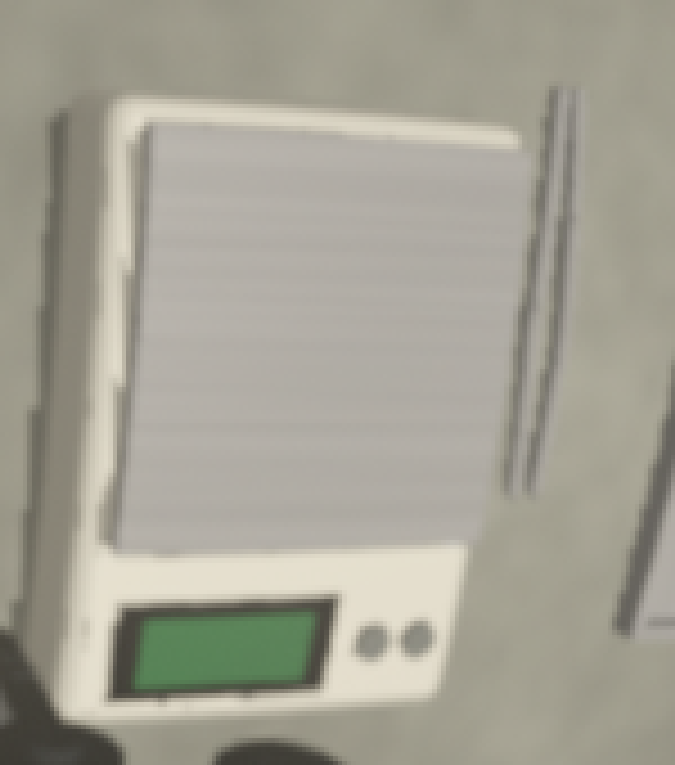

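Run:
```python
from h import *
import pickle
m=pickle.load(open('w11.pkl','rb'))
B=np.array([toplane(m,400+x/4.5,110+y/4.5,45,True)[:2] for x,y in[(150,124),(530,152),(482,542),(118,552)]]);print('pan',B,B.mean(0))
for a,b in((0,1),(1,2),(2,3),(3,0)):
  d=B[b]-B[a];print((np.degrees(np.arctan2(d[1],d[0]))+45)%90-45,np.linalg.norm(d))
z=189.3+16.1
B=np.array([toplane(m,x,y,z,True)[:2] for x,y in[(256,226),(380,225),(375,328),(265,327)]]);print('box',B,B.mean(0))
print((B[0]-B[1]))
```

```text
pan [[ 589.3233809  -170.80743678]
 [ 582.11123709 -269.33758081]
 [ 487.72199295 -263.9020748 ]
 [ 495.85082483 -164.91282389]] [ 538.75185894 -217.23997907]
-4.186432170534545 98.79374626651008
-3.295799100168608 94.5456193305701
-4.694500252317937 99.32245316307632
-3.6084366119606273 93.65823615187873
box [[572.49444065 -37.59007356]
 [569.34732642 -86.94700207]
 [517.30851853 -85.25169211]
 [521.78032375 -33.9083916 ]] [545.23265234 -60.92428983]
[ 3.14711423 49.35692851]
```

Emit:
arm_command:
  rows:
    - {"hand":48,"x":-1.4,"y":-31.6,"z":0,"wx":0,"wy":0,"wz":0}
    - {"hand":48,"x":-1.4,"y":-31.6,"z":0,"wx":0,"wy":0,"wz":0}
    - {"hand":48,"x":-1.4,"y":-31.6,"z":0,"wx":0,"wy":0,"wz":0}
    - {"hand":48,"x":-1.4,"y":-31.6,"z":0,"wx":0,"wy":0,"wz":0}
    - {"hand":48,"x":-1.2,"y":-31.6,"z":0,"wx":0,"wy":0,"wz":0}

```text
t: 12.13
tool_pos: [539.4, -215.1, 188.8]
orientation: [0.999, -0.033, 0.0, -0.0]
wrist_force: [0.8, 0.7, -0.3]
opening: 0.607
```

Emit:
arm_command:
  rows:
    - {"hand":48,"x":0,"y":0,"z":-25,"wx":0,"wy":0,"wz":0}
    - {"hand":48,"x":0,"y":0,"z":-35,"wx":0,"wy":0,"wz":0}
    - {"hand":48,"x":0,"y":0,"z":-30,"wx":0,"wy":0,"wz":0}
    - {"hand":48,"x":0,"y":0,"z":-15,"wx":0,"wy":0,"wz":0}
    - {"hand":48,"x":0,"y":0,"z":0,"wx":0,"wy":0,"wz":0}

```text
t: 12.55
tool_pos: [537.3, -212.9, 80.2]
orientation: [0.999, -0.033, -0.003, -0.001]
wrist_force: [-0.6, 0.0, -1.8]
opening: 0.6
```

Emit:
arm_command:
  rows:
    - {"hand":48,"x":0,"y":0,"z":0,"wx":0,"wy":0,"wz":0}
    - {"hand":48,"x":0,"y":0,"z":0,"wx":0,"wy":0,"wz":0}

```text
t: 12.72
tool_pos: [540.1, -215.1, 84.8]
orientation: [0.999, -0.034, 0.001, 0.0]
wrist_force: [1.0, -0.3, -0.8]
opening: 0.605
```

Emit:
arm_command:
  rows:
    - {"hand":48,"x":-0.6,"y":-2.8,"z":-3,"wx":0,"wy":0,"wz":0}
    - {"hand":48,"x":0,"y":0,"z":-4,"wx":0,"wy":0,"wz":0}
    - {"hand":48,"x":0,"y":0,"z":-4,"wx":0,"wy":0,"wz":0}
    - {"hand":48,"x":0,"y":0,"z":-3,"wx":0,"wy":0,"wz":0}
    - {"hand":48,"x":0,"y":0,"z":0,"wx":0,"wy":0,"wz":0}

```text
t: 13.13
tool_pos: [537.9, -218.2, 69.0]
orientation: [0.999, -0.035, -0.0, -0.0]
wrist_force: [-0.3, -1.1, -1.2]
opening: 0.607
```

Emit:
arm_command:
  rows:
    - {"hand":48,"x":0,"y":0,"z":0,"wx":0,"wy":0,"wz":0}
    - {"hand":48,"x":0,"y":0,"z":0,"wx":0,"wy":0,"wz":0}

```text
t: 13.3
tool_pos: [538.2, -218.5, 69.6]
orientation: [0.999, -0.035, 0.0, 0.0]
wrist_force: [0.7, 0.3, -2.0]
opening: 0.6
```

Run:
```python
from snap import *
snap('side','d12');snap('wrist','w12')
a=cv2.imread('pics/d12.png')[220:320,320:420];b=cv2.imread('pics/w12.png')
cv2.imwrite('pics/12.png',cv2.hconcat([cv2.resize(a,(400,400),interpolation=0),b[:,150:500]]))
```

```text
13.3 [ 538.24031064 -218.45973501   69.56612929] [ 9.99400061e-01 -3.46340335e-02  1.13447421e-05  3.69101507e-05] [ 0.71606167  0.28726193 -1.95742956] 0.5998020856548593
13.35 [ 538.29483465 -218.44886265   69.63497958] [ 9.99400194e-01 -3.46301170e-02  8.13846838e-05  3.60318798e-05] [-0.59330111  0.44085579 -1.46924887] 0.6055229565748806
```

View pics/12.png

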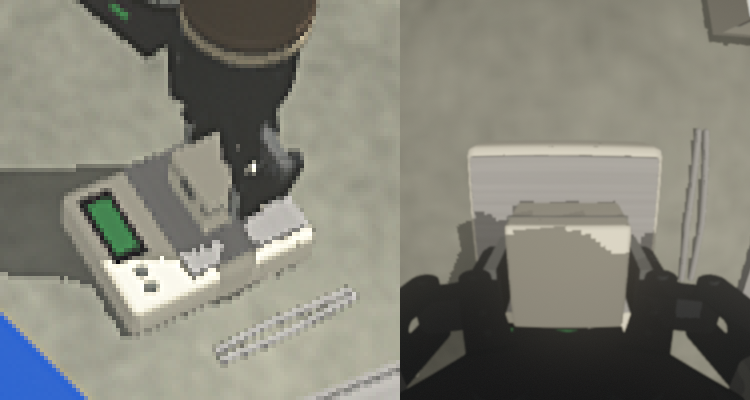

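Emit:
arm_command:
  rows:
    - {"hand":48,"x":0.2,"y":0.8,"z":-1.5,"wx":0,"wy":0,"wz":0}
    - {"hand":48,"x":0,"y":0,"z":-1.5,"wx":0,"wy":0,"wz":0}
    - {"hand":48,"x":0,"y":0,"z":-1,"wx":0,"wy":0,"wz":0}
    - {"hand":48,"x":0,"y":0,"z":0,"wx":0,"wy":0,"wz":0}
    - {"hand":48,"x":0,"y":0,"z":0,"wx":0,"wy":0,"wz":0}

```text
t: 13.82
tool_pos: [538.3, -217.6, 65.4]
orientation: [0.999, -0.035, -0.0, -0.0]
wrist_force: [-0.9, 0.3, -2.0]
opening: 0.607
```

Emit:
arm_command:
  rows:
    - {"hand":48,"x":0,"y":0,"z":-0.6,"wx":0,"wy":0,"wz":0}
    - {"hand":48,"x":0,"y":0,"z":0,"wx":0,"wy":0,"wz":0}
    - {"hand":48,"x":0,"y":0,"z":0,"wx":0,"wy":0,"wz":0}

```text
t: 14.07
tool_pos: [538.4, -217.7, 65.0]
orientation: [0.999, -0.035, 0.0, 0.0]
wrist_force: [-0.6, 0.3, -0.8]
opening: 0.606
```

Emit:
arm_command:
  rows:
    - {"hand":48,"x":0,"y":0,"z":-0.6,"wx":0,"wy":0,"wz":0}
    - {"hand":48,"x":0,"y":0,"z":0,"wx":0,"wy":0,"wz":0}
    - {"hand":48,"x":0,"y":0,"z":0,"wx":0,"wy":0,"wz":0}

```text
t: 14.32
tool_pos: [538.4, -217.7, 64.9]
orientation: [0.999, -0.035, 0.0, -0.0]
wrist_force: [-2.4, -0.2, 5.8]
opening: 0.607
```

Emit:
arm_command:
  rows:
    - {"hand":56,"x":0,"y":0,"z":0,"wx":0,"wy":0,"wz":0}
    - {"hand":65,"x":0,"y":0,"z":0,"wx":0,"wy":0,"wz":0}
    - {"hand":80,"x":0,"y":0,"z":0,"wx":0,"wy":0,"wz":0}
    - {"hand":85,"x":0,"y":0,"z":5,"wx":0,"wy":0,"wz":0}
    - {"hand":85,"x":0,"y":0,"z":20,"wx":0,"wy":0,"wz":0}

```text
t: 14.73
tool_pos: [536.7, -216.9, 87.4]
orientation: [0.999, -0.035, -0.002, -0.001]
wrist_force: [0.6, 0.1, 0.0]
opening: 0.999
```

Emit:
arm_command:
  rows:
    - {"hand":85,"x":0,"y":0,"z":35,"wx":0,"wy":0,"wz":0}
    - {"hand":85,"x":0,"y":0,"z":40,"wx":0,"wy":0,"wz":0}
    - {"hand":85,"x":0,"y":15,"z":30,"wx":0,"wy":0,"wz":0}
    - {"hand":85,"x":0,"y":30,"z":0,"wx":0,"wy":0,"wz":0.06}
    - {"hand":85,"x":0,"y":35,"z":0,"wx":0,"wy":0,"wz":0.06}

```text
t: 15.15
tool_pos: [539.5, -139.4, 197.2]
orientation: [1.0, 0.025, 0.003, 0.001]
wrist_force: [1.1, 1.5, -0.6]
opening: 0.995
```

Run:
```python
from snap import *
snap('side','d13')
a=cv2.imread('pics/d13.png')[220:320,320:420]
cv2.imwrite('pics/13.png',cv2.resize(a,(500,500),interpolation=0))
im=cv2.imread('pics/w9.png');crop(im,420,40,525,190,5,'pics/13b.png')
```

```text
15.15 [ 539.46760082 -139.35984306  197.16618786] [9.99695696e-01 2.45142674e-02 2.56346331e-03 9.97700750e-04] [ 1.12936199  1.52490935 -0.63434382] 0.9947600721092702
```

View pics/13.png

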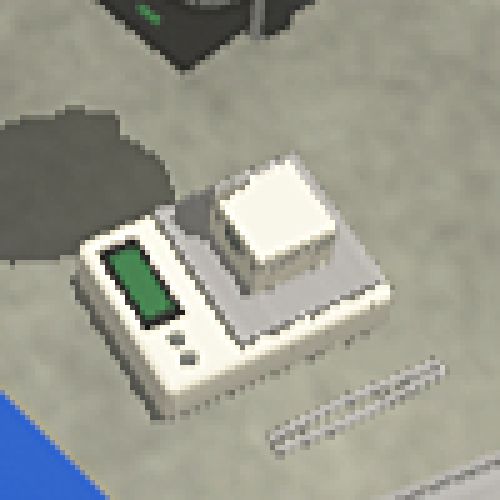

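View pics/13b.png

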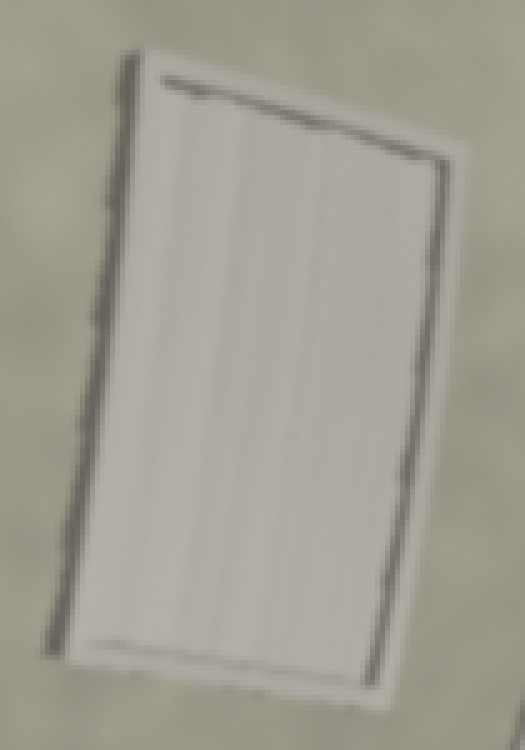

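Run:
```python
from h import *
import pickle
m=pickle.load(open('w9.pkl','rb'))
B=np.array([toplane(m,420+x/5,40+y/5,10,True)[:2] for x,y in[(143,50),(469,150),(392,712),(63,662)]]);print('stray',B,B.mean(0))
for a,b in((0,1),(1,2),(2,3),(3,0)):
  d=B[b]-B[a];print((np.degrees(np.arctan2(d[1],d[0]))+45)%90-45,np.linalg.norm(d))
```

```text
stray [[675.15416527 248.60598594]
 [681.3121705  162.96007292]
 [549.53793911 151.67933005]
 [542.6302737  238.35641447]] [612.15863715 200.40045085]
4.112532281304539 85.86701023460476
4.892967004946684 132.25620293994345
4.5565141706473185 86.95189936940875
4.422526663730864 132.91965825777157
```

Emit:
arm_command:
  rows:
    - {"hand":85,"x":0,"y":35,"z":0,"wx":0,"wy":0,"wz":0.05}
    - {"hand":85,"x":0,"y":35,"z":0,"wx":0,"wy":0,"wz":0.05}
    - {"hand":85,"x":0,"y":35,"z":0,"wx":0,"wy":0,"wz":0.05}
    - {"hand":85,"x":0,"y":35,"z":0,"wx":0,"wy":0,"wz":0.05}
    - {"hand":85,"x":0,"y":35,"z":0,"wx":0,"wy":0,"wz":0.056}

```text
t: 15.62
tool_pos: [538.1, 38.9, 194.7]
orientation: [0.988, 0.154, 0.0, 0.0]
wrist_force: [0.7, -0.5, 0.9]
opening: 0.992
```

Emit:
arm_command:
  rows:
    - {"hand":85,"x":-2,"y":35,"z":0,"wx":0,"wy":0,"wz":0}
    - {"hand":85,"x":-2,"y":35,"z":0,"wx":0,"wy":0,"wz":0}
    - {"hand":85,"x":-2,"y":35,"z":0,"wx":0,"wy":0,"wz":0}
    - {"hand":85,"x":-2,"y":35,"z":0,"wx":0,"wy":0,"wz":0}
    - {"hand":85,"x":-2,"y":35,"z":0,"wx":0,"wy":0,"wz":0}

```text
t: 16.03
tool_pos: [528.0, 213.9, 194.6]
orientation: [0.988, 0.153, 0.0, 0.0]
wrist_force: [-0.0, 0.7, -0.1]
opening: 0.999
```

Emit:
arm_command:
  rows:
    - {"hand":85,"x":-8,"y":35,"z":0,"wx":0,"wy":0,"wz":0}
    - {"hand":85,"x":-8,"y":35,"z":0,"wx":0,"wy":0,"wz":0}
    - {"hand":85,"x":-8,"y":35,"z":0,"wx":0,"wy":0,"wz":0}
    - {"hand":85,"x":0,"y":15,"z":0,"wx":0,"wy":0,"wz":0}
    - {"hand":85,"x":0,"y":0,"z":0,"wx":0,"wy":0,"wz":0}

```text
t: 16.45
tool_pos: [502.5, 337.7, 194.1]
orientation: [0.988, 0.156, -0.0, -0.001]
wrist_force: [-0.6, -0.4, 0.4]
opening: 0.995
```

Emit:
arm_command:
  rows:
    - {"hand":85,"x":0,"y":0,"z":0,"wx":0,"wy":0,"wz":0}
    - {"hand":85,"x":0,"y":0,"z":0,"wx":0,"wy":0,"wz":0}

```text
t: 16.62
tool_pos: [504.9, 330.9, 194.3]
orientation: [0.988, 0.152, -0.0, 0.001]
wrist_force: [-0.4, -0.8, -0.5]
opening: 0.993
```

```bash
python3 snap.py wrist w14
```

```text
16.6167 [504.89112972 330.85209038 194.30068715] [ 9.88372158e-01  1.52052968e-01 -4.30435286e-05  6.07952109e-04] [-0.43187422 -0.81334416 -0.54381576] 0.9930123380126866
```

View pics/w14.png

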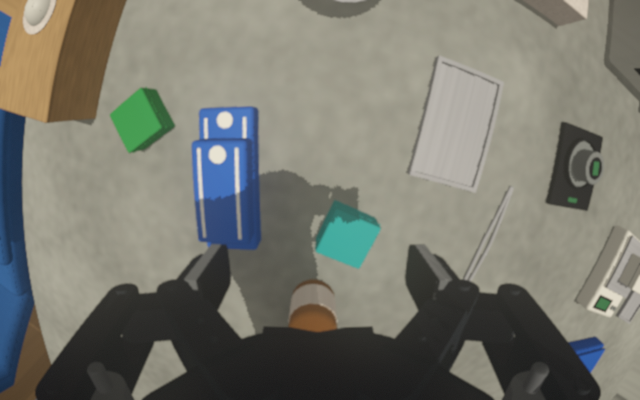

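Run:
```python
from h import *
im=cv2.imread('pics/w14.png'); crop(im,180,95,280,260,4.8,'pics/w14c.png')
```

```text
(no output)
```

View pics/w14c.png

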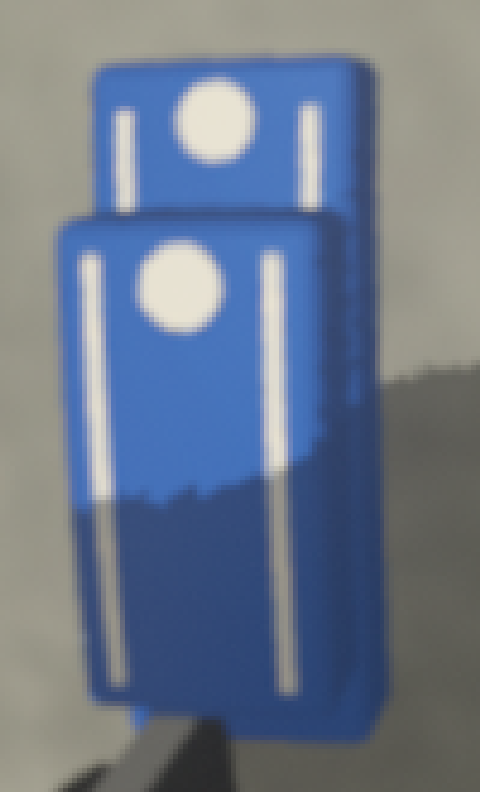

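Run:
```python
from h import *
import pickle
m=pickle.load(open('w14.pkl','rb'))
P=lambda x,y,z:toplane(m,180+x/4.8,95+y/4.8,z,True)[:2]
L=np.array([P(*c,60) for c in[(90,255),(270,250),(288,693),(118,688)]])
print('lines',L,L.mean(0)); d=L[0]-L[3];e=L[1]-L[2];print([np.degrees(np.arctan2(v[1],v[0])) for v in(d,e)],np.linalg.norm(d),np.linalg.norm(L[0]-L[1]),np.linalg.norm(L[3]-L[2]))
E=np.array([P(*c,60) for c in[(58,222),(320,213),(345,710),(92,703)]]);print('corn',E,E.mean(0))
for a,b in((0,1),(1,2),(2,3),(3,0)):
  d=E[b]-E[a];print((np.degrees(np.arctan2(d[1],d[0]))+45)%90-45,np.linalg.norm(d))
G=np.array([P(*c,30) for c in[(125,110),(310,103)]]);print('large lines',G)
```

```text
lines [[513.97436643 443.87291519]
 [524.37955668 409.77350697]
 [441.08866716 385.81851721]
 [430.31210263 420.27725801]] [477.43867323 414.93554934]
[np.float64(15.750290872418695), np.float64(16.045572003224596)] 86.92599969480202 35.65161462846337 36.10455871852536
corn [[518.32559013 451.81296787]
 [533.48309671 402.49533334]
 [441.2629502  373.98205016]
 [425.07338229 425.1999674 ]] [479.53625483 413.37257969]
17.08452580730207 51.59437063275218
17.180936187565237 96.52752322932317
17.5413225877615 53.71570678072921
15.928076104399906 96.97538893705672
large lines [[538.87129198 454.58608581]
 [550.20230557 416.59804469]]
```

Emit:
arm_command:
  rows:
    - {"hand":85,"x":-6.5,"y":21,"z":0,"wx":0,"wy":0,"wz":-0.015}
    - {"hand":85,"x":-6.5,"y":21,"z":0,"wx":0,"wy":0,"wz":0}
    - {"hand":85,"x":-6.5,"y":21,"z":0,"wx":0,"wy":0,"wz":0}
    - {"hand":85,"x":-6.5,"y":20,"z":-20,"wx":0,"wy":0,"wz":0}
    - {"hand":85,"x":0,"y":0,"z":-30,"wx":0,"wy":0,"wz":0}

```text
t: 17.08
tool_pos: [478.3, 420.5, 146.8]
orientation: [0.989, 0.147, 0.002, -0.003]
wrist_force: [-0.8, 1.3, -0.4]
opening: 0.999
```

Emit:
arm_command:
  rows:
    - {"hand":85,"x":0,"y":0,"z":-20,"wx":0,"wy":0,"wz":0}
    - {"hand":85,"x":0,"y":0,"z":0,"wx":0,"wy":0,"wz":0}
    - {"hand":85,"x":0,"y":0,"z":0,"wx":0,"wy":0,"wz":0}
    - {"hand":85,"x":0,"y":0,"z":0,"wx":0,"wy":0,"wz":0}

```text
t: 17.42
tool_pos: [479.8, 414.7, 125.8]
orientation: [0.99, 0.144, 0.001, -0.0]
wrist_force: [-0.2, -0.3, 0.6]
opening: 0.997
```

Emit:
arm_command:
  rows:
    - {"hand":85,"x":-1,"y":-0.7,"z":-20,"wx":0,"wy":0,"wz":0}
    - {"hand":85,"x":0,"y":0,"z":-25,"wx":0,"wy":0,"wz":0}
    - {"hand":85,"x":0,"y":0,"z":-15,"wx":0,"wy":0,"wz":0}
    - {"hand":85,"x":0,"y":0,"z":-8,"wx":0,"wy":0,"wz":0}
    - {"hand":85,"x":0,"y":0,"z":0,"wx":0,"wy":0,"wz":0}

```text
t: 17.83
tool_pos: [477.6, 414.1, 56.2]
orientation: [0.989, 0.145, -0.0, 0.0]
wrist_force: [0.1, 0.0, -0.5]
opening: 0.995
```

Emit:
arm_command:
  rows:
    - {"hand":85,"x":0,"y":0,"z":0,"wx":0,"wy":0,"wz":0}
    - {"hand":85,"x":0,"y":0,"z":0,"wx":0,"wy":0,"wz":0}

```text
t: 18.0
tool_pos: [478.5, 415.3, 58.1]
orientation: [0.989, 0.145, 0.001, -0.001]
wrist_force: [0.3, 0.4, -0.8]
opening: 0.994
```

Run:
```python
from snap import *
snap('side','d15');snap('wrist','w15')
a=cv2.imread('pics/d15.png')[110:200,210:310];b=cv2.imread('pics/w15.png')
cv2.imwrite('pics/15.png',cv2.hconcat([cv2.resize(a,(400,400),interpolation=0),b[:,150:500]]))
```

```text
18.0 [478.4883345  415.2833267   58.10348443] [ 9.89410692e-01  1.45136864e-01  1.10176515e-03 -7.47628756e-04] [ 0.33966988  0.4483294  -0.78749285] 0.9935344789043085
18.05 [478.33515773 415.32742525  58.03736643] [ 9.89397264e-01  1.45228575e-01  1.06390382e-03 -7.63812071e-04] [-0.03731782  0.25524668 -0.56576151] 0.9939547195752451
```

View pics/15.png

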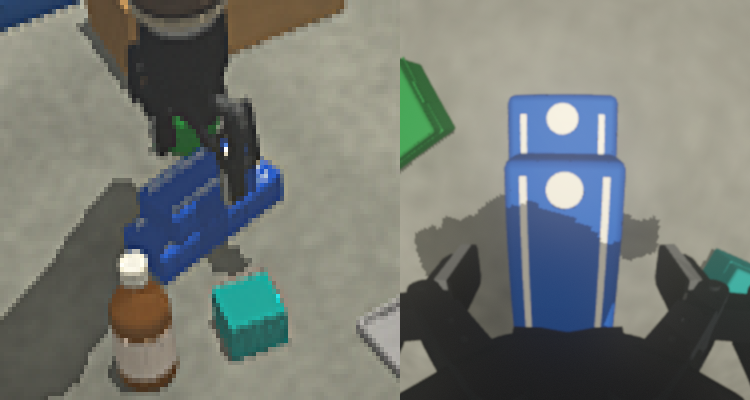

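Emit:
arm_command:
  rows:
    - {"hand":85,"x":0,"y":-1,"z":-4,"wx":0,"wy":0,"wz":0}
    - {"hand":85,"x":0,"y":0,"z":-3.5,"wx":0,"wy":0,"wz":0}
    - {"hand":72,"x":0,"y":0,"z":0,"wx":0,"wy":0,"wz":0}
    - {"hand":60,"x":0,"y":0,"z":0,"wx":0,"wy":0,"wz":0}
    - {"hand":48,"x":0,"y":0,"z":0,"wx":0,"wy":0,"wz":0}
  squeeze: 45

```text
t: 18.52
tool_pos: [477.3, 414.2, 49.1]
orientation: [0.989, 0.145, 0.0, -0.0]
wrist_force: [1.7, 2.3, -0.7]
opening: 0.622
```

Emit:
arm_command:
  rows:
    - {"hand":48,"x":0,"y":0,"z":0,"wx":0,"wy":0,"wz":0}
    - {"hand":48,"x":0,"y":0,"z":0,"wx":0,"wy":0,"wz":0}
    - {"hand":48,"x":0,"y":0,"z":0,"wx":0,"wy":0,"wz":0}

```text
t: 18.77
tool_pos: [477.5, 414.1, 49.1]
orientation: [0.989, 0.145, 0.0, -0.0]
wrist_force: [-1.8, -0.1, 2.9]
opening: 0.618
```

Emit:
arm_command:
  rows:
    - {"hand":48,"x":0,"y":0,"z":8,"wx":0,"wy":0,"wz":0}
    - {"hand":48,"x":0,"y":0,"z":16,"wx":0,"wy":0,"wz":0}
    - {"hand":48,"x":0,"y":0,"z":24,"wx":0,"wy":0,"wz":0}
    - {"hand":48,"x":0,"y":0,"z":24,"wx":0,"wy":0,"wz":0}
    - {"hand":48,"x":8,"y":-15,"z":8,"wx":0,"wy":0,"wz":-0.02}

```text
t: 19.18
tool_pos: [484.4, 402.9, 132.3]
orientation: [0.99, 0.138, 0.001, -0.002]
wrist_force: [1.1, 1.2, -1.9]
opening: 0.624
```

Emit:
arm_command:
  rows:
    - {"hand":48,"x":15,"y":-25,"z":0,"wx":0,"wy":0,"wz":-0.04}
    - {"hand":48,"x":18,"y":-28,"z":0,"wx":0,"wy":0,"wz":-0.05}
    - {"hand":48,"x":18,"y":-28,"z":0,"wx":0,"wy":0,"wz":-0.05}
    - {"hand":48,"x":18,"y":-28,"z":0,"wx":0,"wy":0,"wz":-0.05}
    - {"hand":48,"x":16,"y":-25,"z":0,"wx":0,"wy":0,"wz":0}

```text
t: 19.6
tool_pos: [571.3, 261.5, 128.9]
orientation: [0.999, 0.038, -0.0, 0.001]
wrist_force: [-0.5, -0.3, -2.2]
opening: 0.618
```

Emit:
arm_command:
  rows:
    - {"hand":48,"x":0,"y":0,"z":0,"wx":0,"wy":0,"wz":0}
    - {"hand":48,"x":0,"y":0,"z":0,"wx":0,"wy":0,"wz":0}
    - {"hand":48,"x":0,"y":0,"z":0,"wx":0,"wy":0,"wz":0}
    - {"hand":48,"x":0,"y":0,"z":0,"wx":0,"wy":0,"wz":0}

```text
t: 19.93
tool_pos: [569.6, 265.6, 128.7]
orientation: [0.999, 0.042, -0.0, -0.0]
wrist_force: [-0.6, 0.0, -2.1]
opening: 0.625
```

```bash
python3 snap.py wrist w16
```

```text
19.9333 [569.59588032 265.57362937 128.66007262] [ 9.99137849e-01  4.15132088e-02 -4.22059617e-04 -1.83730218e-04] [-0.55801573  0.04141213 -2.08343738] 0.6246757713518764
```

View pics/w16.png

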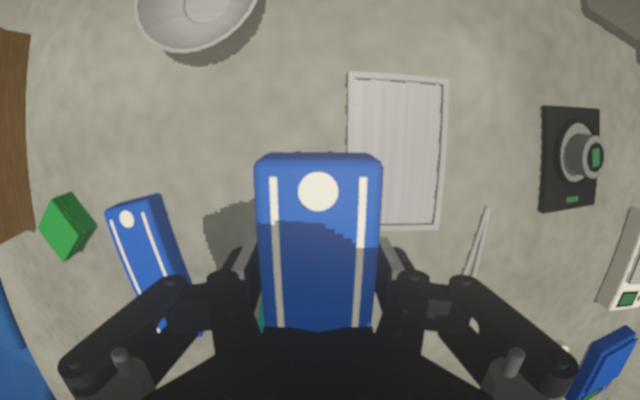

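Run:
```python
from h import *
import pickle
m=pickle.load(open('w16.pkl','rb'));z=139.6
A=[toplane(m,x,y,z,True)[:2] for x,y in[(256,158),(381,158)]];print('front',A)
L=np.array([toplane(m,x,y,z,True)[:2] for x,y in[(272,178),(363,178),(356,325),(279,325)]]);print(L,np.degrees(np.arctan2(*(L[0]-L[3])[::-1])),np.degrees(np.arctan2(*(L[1]-L[2])[::-1])))
B=np.array([toplane(m,x,y,10,True)[:2] for x,y in[(348,72),(449,80),(438.5,230)]]);print('tray',B,(B[0]+B[2])/2,np.degrees(np.arctan2(*(B[1]-B[2])[::-1])), np.linalg.norm(B[1]-B[2]))
```

```text
front [array([619.4541035 , 292.67578295]), array([623.55543463, 243.63693966])]
[[611.89569089 285.85767511]
 [614.89393069 249.91178253]
 [543.37840748 243.37584027]
 [540.25970952 280.48980938]] 4.285309509557643 5.221866041800088
tray [[675.42806748 248.92863493]
 [681.77989169 162.97251554]
 [549.45127434 152.40341087]] [612.43967091 200.6660229 ] 4.566527847361589 132.7500242612971
```

Emit:
arm_command:
  rows:
    - {"hand":48,"x":13.5,"y":-21,"z":0,"wx":0,"wy":0,"wz":-0.005}
    - {"hand":48,"x":13.5,"y":-21,"z":0,"wx":0,"wy":0,"wz":0}
    - {"hand":48,"x":13.5,"y":-22,"z":0,"wx":0,"wy":0,"wz":0}
    - {"hand":48,"x":0,"y":0,"z":-20,"wx":0,"wy":0,"wz":0}
    - {"hand":48,"x":0,"y":0,"z":-30,"wx":0,"wy":0,"wz":0}

```text
t: 20.4
tool_pos: [614.0, 200.0, 81.3]
orientation: [0.999, 0.037, 0.003, -0.001]
wrist_force: [0.9, 0.9, -1.8]
opening: 0.621
```

Emit:
arm_command:
  rows:
    - {"hand":48,"x":0,"y":0,"z":-20,"wx":0,"wy":0,"wz":0}
    - {"hand":48,"x":0,"y":0,"z":-10,"wx":0,"wy":0,"wz":0}
    - {"hand":48,"x":0,"y":0,"z":0,"wx":0,"wy":0,"wz":0}
    - {"hand":48,"x":0,"y":0,"z":0,"wx":0,"wy":0,"wz":0}
    - {"hand":48,"x":0,"y":0,"z":0,"wx":0,"wy":0,"wz":0}

```text
t: 20.82
tool_pos: [611.7, 201.4, 50.2]
orientation: [0.999, 0.039, 0.001, -0.0]
wrist_force: [0.8, -0.6, -2.1]
opening: 0.622
```

Run:
```python
from snap import *
snap('side','d17');snap('wrist','w17')
a=cv2.imread('pics/d17.png')[120:220,270:370];b=cv2.imread('pics/w17.png')
cv2.imwrite('pics/17.png',cv2.hconcat([cv2.resize(a,(400,400),interpolation=0),b[:,150:500]]))
```

```text
20.8167 [611.71452466 201.39699367  50.22030059] [ 9.99250963e-01  3.86844446e-02  9.59279613e-04 -3.25585953e-04] [ 0.76915236 -0.58190143 -2.13589951] 0.6216179150237203
20.8667 [611.88101404 201.34439701  50.41758481] [ 9.99254481e-01  3.85864998e-02  1.17939331e-03 -4.16465438e-04] [ 0.55428977  0.16116829 -2.36399787] 0.6231451288218541
```

View pics/17.png

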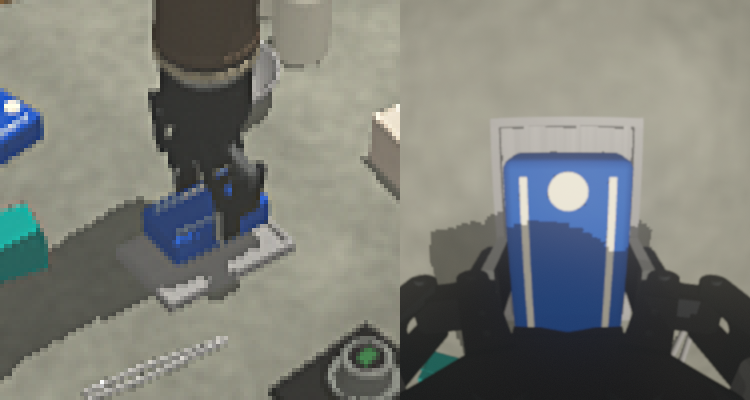

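Emit:
arm_command:
  rows:
    - {"hand":48,"x":-0.8,"y":0,"z":-7,"wx":0,"wy":0,"wz":0}
    - {"hand":48,"x":0,"y":0,"z":-7,"wx":0,"wy":0,"wz":0}
    - {"hand":48,"x":0,"y":0,"z":-5,"wx":0,"wy":0,"wz":0}
    - {"hand":48,"x":0,"y":0,"z":-3,"wx":0,"wy":0,"wz":0}
    - {"hand":48,"x":0,"y":0,"z":-1,"wx":0,"wy":0,"wz":0}

```text
t: 21.33
tool_pos: [609.5, 200.5, 24.8]
orientation: [0.999, 0.038, -0.001, 0.0]
wrist_force: [-0.3, 0.6, -1.4]
opening: 0.62
```

Emit:
arm_command:
  rows:
    - {"hand":48,"x":0,"y":0,"z":0,"wx":0,"wy":0,"wz":0}
    - {"hand":48,"x":0,"y":0,"z":0,"wx":0,"wy":0,"wz":0}
    - {"hand":48,"x":0,"y":0,"z":0,"wx":0,"wy":0,"wz":0}

```text
t: 21.58
tool_pos: [610.3, 200.7, 26.0]
orientation: [0.999, 0.038, 0.0, -0.0]
wrist_force: [0.1, 0.4, -0.9]
opening: 0.623
```

Emit:
arm_command:
  rows:
    - {"hand":48,"x":0,"y":0.5,"z":-1,"wx":0,"wy":0,"wz":0}
    - {"hand":48,"x":0,"y":0,"z":-1,"wx":0,"wy":0,"wz":0}
    - {"hand":48,"x":0,"y":0,"z":-0.6,"wx":0,"wy":0,"wz":0}
    - {"hand":48,"x":0,"y":0,"z":0,"wx":0,"wy":0,"wz":0}
    - {"hand":48,"x":0,"y":0,"z":0,"wx":0,"wy":0,"wz":0}

```text
t: 22.0
tool_pos: [610.3, 201.4, 24.1]
orientation: [0.999, 0.038, 0.0, -0.0]
wrist_force: [-2.5, -0.5, 5.2]
opening: 0.62
```

Emit:
arm_command:
  rows:
    - {"hand":48,"x":0,"y":0,"z":-0.6,"wx":0,"wy":0,"wz":0}
    - {"hand":48,"x":0,"y":0,"z":0,"wx":0,"wy":0,"wz":0}
    - {"hand":48,"x":0,"y":0,"z":0,"wx":0,"wy":0,"wz":0}

```text
t: 22.25
tool_pos: [610.3, 201.4, 24.1]
orientation: [0.999, 0.038, 0.0, -0.0]
wrist_force: [-3.7, -2.1, 12.7]
opening: 0.621
```

Emit:
arm_command:
  rows:
    - {"hand":48,"x":0,"y":0,"z":0.7,"wx":0,"wy":0,"wz":0}
    - {"hand":58,"x":0,"y":0,"z":0,"wx":0,"wy":0,"wz":0}
    - {"hand":66,"x":0,"y":0,"z":0,"wx":0,"wy":0,"wz":0}
    - {"hand":76,"x":0,"y":0,"z":0,"wx":0,"wy":0,"wz":0}
    - {"hand":80,"x":0,"y":0,"z":5,"wx":0,"wy":0,"wz":0}

```text
t: 22.67
tool_pos: [609.5, 201.0, 27.5]
orientation: [0.999, 0.038, -0.001, 0.0]
wrist_force: [0.1, -0.4, 0.2]
opening: 0.936
```

Emit:
arm_command:
  rows:
    - {"hand":85,"x":0,"y":0,"z":20,"wx":0,"wy":0,"wz":0}
    - {"hand":85,"x":0,"y":0,"z":35,"wx":0,"wy":0,"wz":0}
    - {"hand":85,"x":0,"y":0,"z":40,"wx":0,"wy":0,"wz":0}
    - {"hand":85,"x":-10,"y":20,"z":35,"wx":0,"wy":0,"wz":0.04}
    - {"hand":85,"x":-15,"y":28,"z":10,"wx":0,"wy":0,"wz":0.05}

```text
t: 23.08
tool_pos: [589.5, 246.5, 174.9]
orientation: [0.997, 0.081, 0.005, -0.0]
wrist_force: [1.4, 1.0, 0.9]
opening: 0.997
```

Emit:
arm_command:
  rows:
    - {"hand":85,"x":-18,"y":28,"z":0,"wx":0,"wy":0,"wz":0.06}
    - {"hand":85,"x":-18,"y":28,"z":0,"wx":0,"wy":0,"wz":0.05}
    - {"hand":85,"x":-18,"y":28,"z":0,"wx":0,"wy":0,"wz":0}
    - {"hand":85,"x":-18,"y":28,"z":0,"wx":0,"wy":0,"wz":0}
    - {"hand":85,"x":0,"y":0,"z":0,"wx":0,"wy":0,"wz":0}

```text
t: 23.5
tool_pos: [507.6, 369.2, 168.5]
orientation: [0.99, 0.143, -0.001, -0.002]
wrist_force: [-0.1, 1.5, -0.0]
opening: 0.993
```

Emit:
arm_command:
  rows:
    - {"hand":85,"x":0,"y":0,"z":0,"wx":0,"wy":0,"wz":0}
    - {"hand":85,"x":0,"y":0,"z":0,"wx":0,"wy":0,"wz":0}
    - {"hand":85,"x":0,"y":0,"z":0,"wx":0,"wy":0,"wz":0}

```text
t: 23.75
tool_pos: [514.0, 359.8, 168.5]
orientation: [0.991, 0.137, 0.0, 0.0]
wrist_force: [0.6, -0.4, 0.6]
opening: 0.996
```

```bash
python3 snap.py wrist w18
```

```text
23.75 [514.01567848 359.79966496 168.49693399] [9.90573024e-01 1.36984825e-01 2.51590541e-04 4.22927749e-04] [ 0.61181884 -0.36250272  0.57263182] 0.996268403831499
```

View pics/w18.png

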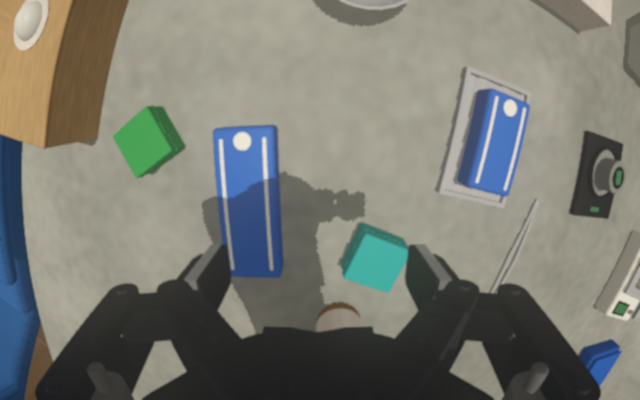

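Run:
```python
from h import *
im=cv2.imread('pics/w18.png')
a=cv2.resize(im[115:285,200:300],None,fx=3.5,fy=3.5,interpolation=0);b=cv2.resize(im[60:230,430:540],None,fx=3.5,fy=3.5,interpolation=0)
cv2.imwrite('pics/18c.png',cv2.hconcat([a,b]))
```

```text
(no output)
```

View pics/18c.png

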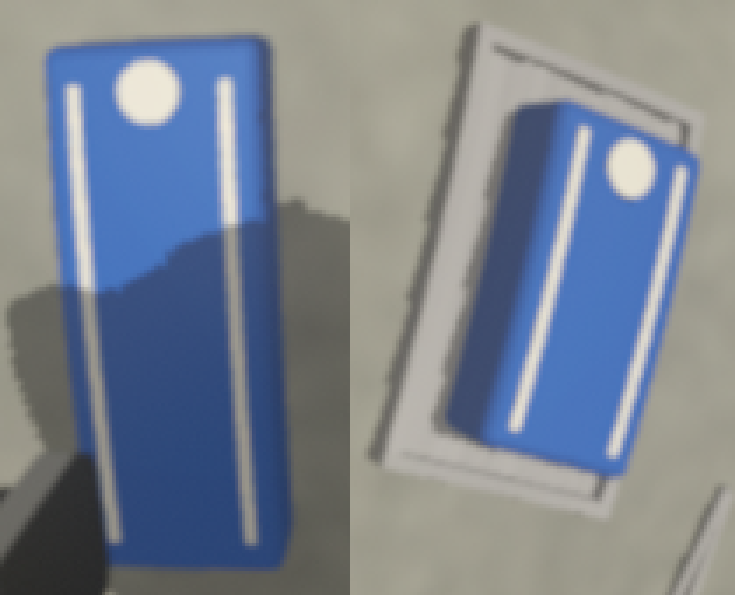

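Run:
```python
from h import *
import pickle
m=pickle.load(open('w18.pkl','rb'))
P=lambda x,y,z:toplane(m,200+x/3.5,115+y/3.5,z,True)[:2]
L=np.array([P(*c,30) for c in[(73,85),(224,78),(250,545),(115,543)]])
an=lambda v:np.degrees(np.arctan2(v[1],v[0]))
print('large lines',L.mean(0),an(L[0]-L[3]),an(L[1]-L[2]))
E=np.array([P(*c,30) for c in[(46,50),(262,40),(287,568),(107,566)]]);print(E,E[:2].mean(0),an(E[0]-E[1])-90)
P=lambda x,y,z:toplane(m,430+(x-350)/3.5,60+y/3.5,z,True)[:2]
L=np.array([P(*c,34) for c in[(585,127),(683,167),(613,455),(515,430)]])
print('small lines',L.mean(0),an(L[0]-L[3]),an(L[1]-L[2]))
E=np.array([P(*c,34) for c in[(562,100),(700,160),(625,476),(485,440)]]);print('small',E,E.mean(0))
T=np.array([P(*c,10) for c in[(477,22),(705,115),(607,515),(382,463)]]);print('tray',T.mean(0))
```

```text
large lines [482.19097194 417.71904093] 16.272385274907933 16.282128863130314
[[545.76603577 464.16541269]
 [561.57358051 409.96208814]
 [421.59584441 368.79221771]
 [405.85573995 419.67516043]] [553.66980814 437.06375042] 16.258491839902277
small lines [611.57719461 199.10010384] 4.609666409673773 4.2464319336150025
small [[657.23714442 229.90648172]
 [660.5817699  178.72876594]
 [565.66393518 170.79917708]
 [561.62274345 221.8992271 ]] [611.27639824 200.33341296]
tray [613.04319234 201.26890983]
```

Emit:
arm_command:
  rows:
    - {"hand":85,"x":-10,"y":19,"z":0,"wx":0,"wy":0,"wz":0.009}
    - {"hand":85,"x":-10,"y":19,"z":0,"wx":0,"wy":0,"wz":0}
    - {"hand":85,"x":-11,"y":19,"z":-10,"wx":0,"wy":0,"wz":0}
    - {"hand":85,"x":0,"y":0,"z":-30,"wx":0,"wy":0,"wz":0}
    - {"hand":85,"x":0,"y":0,"z":-30,"wx":0,"wy":0,"wz":0}

```text
t: 24.22
tool_pos: [482.7, 419.8, 98.9]
orientation: [0.99, 0.143, 0.001, -0.001]
wrist_force: [0.7, -0.2, -0.3]
opening: 0.999
```

Emit:
arm_command:
  rows:
    - {"hand":85,"x":0,"y":0,"z":-20,"wx":0,"wy":0,"wz":0}
    - {"hand":85,"x":0,"y":0,"z":-10,"wx":0,"wy":0,"wz":0}
    - {"hand":85,"x":0,"y":0,"z":0,"wx":0,"wy":0,"wz":0}
    - {"hand":85,"x":0,"y":0,"z":0,"wx":0,"wy":0,"wz":0}
    - {"hand":85,"x":0,"y":0,"z":0,"wx":0,"wy":0,"wz":0}

```text
t: 24.63
tool_pos: [483.3, 418.4, 69.9]
orientation: [0.99, 0.142, 0.001, -0.001]
wrist_force: [0.3, -0.2, -0.6]
opening: 0.993
```

```bash
python3 snap.py wrist w19
```

```text
24.6333 [483.32686246 418.42386422  69.86182587] [ 9.89876097e-01  1.41929752e-01  9.60788513e-04 -5.78372026e-04] [ 0.29087773 -0.18037893 -0.61840414] 0.9932062473546002
```

View pics/w19.png

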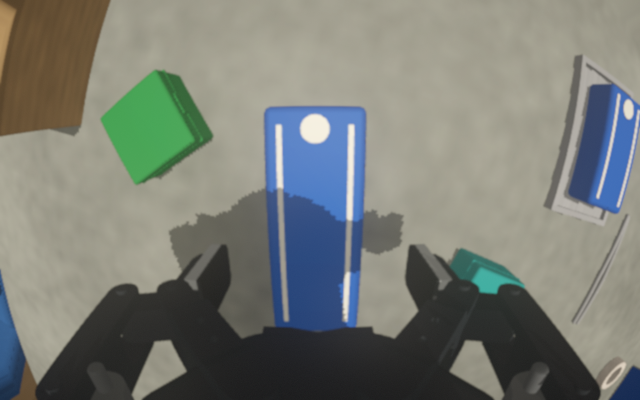

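Emit:
arm_command:
  rows:
    - {"hand":85,"x":0,"y":-0.5,"z":-15,"wx":0,"wy":0,"wz":0}
    - {"hand":85,"x":0,"y":0,"z":-16,"wx":0,"wy":0,"wz":0}
    - {"hand":85,"x":0,"y":0,"z":-10,"wx":0,"wy":0,"wz":0}
    - {"hand":85,"x":0,"y":0,"z":-5,"wx":0,"wy":0,"wz":0}
    - {"hand":85,"x":0,"y":0,"z":0,"wx":0,"wy":0,"wz":0}

```text
t: 25.1
tool_pos: [481.8, 417.5, 21.9]
orientation: [0.99, 0.142, -0.0, 0.0]
wrist_force: [0.1, 0.6, 0.9]
opening: 0.995
```

Emit:
arm_command:
  rows:
    - {"hand":85,"x":0,"y":0,"z":0,"wx":0,"wy":0,"wz":0}
    - {"hand":85,"x":0,"y":0,"z":0,"wx":0,"wy":0,"wz":0}
    - {"hand":85,"x":0,"y":0,"z":0,"wx":0,"wy":0,"wz":0}

```text
t: 25.35
tool_pos: [482.6, 418.1, 23.2]
orientation: [0.99, 0.142, 0.001, -0.0]
wrist_force: [-0.5, 0.1, -0.6]
opening: 0.996
```

Emit:
arm_command:
  rows:
    - {"hand":85,"x":0.5,"y":-0.8,"z":-3,"wx":0,"wy":0,"wz":0}
    - {"hand":75,"x":0,"y":0,"z":0,"wx":0,"wy":0,"wz":0}
    - {"hand":64,"x":0,"y":0,"z":0,"wx":0,"wy":0,"wz":0}
    - {"hand":52,"x":0,"y":0,"z":0,"wx":0,"wy":0,"wz":0}
    - {"hand":52,"x":0,"y":0,"z":0,"wx":0,"wy":0,"wz":0}
  squeeze: 60

```text
t: 25.77
tool_pos: [482.7, 417.3, 20.0]
orientation: [0.99, 0.142, 0.0, -0.0]
wrist_force: [-0.6, 0.4, 5.1]
opening: 0.665
```

Emit:
arm_command:
  rows:
    - {"hand":52,"x":0,"y":0,"z":0,"wx":0,"wy":0,"wz":0}
    - {"hand":52,"x":0,"y":0,"z":0,"wx":0,"wy":0,"wz":0}

```text
t: 25.93
tool_pos: [482.7, 417.3, 20.0]
orientation: [0.99, 0.142, 0.0, -0.0]
wrist_force: [-1.1, -0.5, 4.9]
opening: 0.667
```

Emit:
arm_command:
  rows:
    - {"hand":52,"x":0,"y":0,"z":8,"wx":0,"wy":0,"wz":0}
    - {"hand":52,"x":0,"y":0,"z":16,"wx":0,"wy":0,"wz":0}
    - {"hand":52,"x":0,"y":0,"z":28,"wx":0,"wy":0,"wz":0}
    - {"hand":52,"x":0,"y":0,"z":34,"wx":0,"wy":0,"wz":0}
    - {"hand":52,"x":0,"y":0,"z":34,"wx":0,"wy":0,"wz":0}

```text
t: 26.35
tool_pos: [482.0, 416.1, 140.2]
orientation: [0.99, 0.142, -0.001, 0.001]
wrist_force: [0.4, 1.1, -2.0]
opening: 0.665
```

Emit:
arm_command:
  rows:
    - {"hand":52,"x":4,"y":-10,"z":30,"wx":0,"wy":0,"wz":0}
    - {"hand":52,"x":8,"y":-22,"z":15,"wx":0,"wy":0,"wz":0}
    - {"hand":52,"x":10,"y":-32,"z":0,"wx":0,"wy":0,"wz":0}
    - {"hand":52,"x":10,"y":-33,"z":0,"wx":0,"wy":0,"wz":0}
    - {"hand":52,"x":10,"y":-33,"z":0,"wx":0,"wy":0,"wz":0}

```text
t: 26.77
tool_pos: [524.6, 285.5, 185.0]
orientation: [0.99, 0.143, 0.0, -0.0]
wrist_force: [0.8, 0.3, -2.2]
opening: 0.666
```

Emit:
arm_command:
  rows:
    - {"hand":52,"x":10,"y":-33,"z":0,"wx":0,"wy":0,"wz":-0.03}
    - {"hand":52,"x":8,"y":-33,"z":0,"wx":0,"wy":0,"wz":-0.03}
    - {"hand":52,"x":6,"y":-33,"z":0,"wx":0,"wy":0,"wz":-0.03}
    - {"hand":52,"x":4,"y":-33,"z":0,"wx":0,"wy":0,"wz":-0.03}
    - {"hand":52,"x":2,"y":-33,"z":0,"wx":0,"wy":0,"wz":-0.03}

```text
t: 27.18
tool_pos: [554.6, 119.9, 184.6]
orientation: [0.998, 0.067, -0.0, 0.0]
wrist_force: [0.4, 0.3, -1.7]
opening: 0.664
```

Emit:
arm_command:
  rows:
    - {"hand":52,"x":0,"y":-34,"z":0,"wx":0,"wy":0,"wz":-0.04}
    - {"hand":52,"x":0,"y":-34,"z":0,"wx":0,"wy":0,"wz":-0.04}
    - {"hand":52,"x":0,"y":-34,"z":0,"wx":0,"wy":0,"wz":-0.04}
    - {"hand":52,"x":0,"y":-34,"z":0,"wx":0,"wy":0,"wz":-0.04}
    - {"hand":52,"x":0,"y":-34,"z":0,"wx":0,"wy":0,"wz":-0.04}

```text
t: 27.6
tool_pos: [553.9, -49.7, 184.6]
orientation: [0.999, -0.033, -0.0, -0.0]
wrist_force: [0.7, -0.6, -2.1]
opening: 0.662
```

Emit:
arm_command:
  rows:
    - {"hand":52,"x":-2,"y":-34,"z":0,"wx":0,"wy":0,"wz":-0.03}
    - {"hand":52,"x":-2,"y":-34,"z":0,"wx":0,"wy":0,"wz":-0.03}
    - {"hand":52,"x":-2,"y":-34,"z":0,"wx":0,"wy":0,"wz":0}
    - {"hand":52,"x":-2,"y":-34,"z":0,"wx":0,"wy":0,"wz":0}
    - {"hand":52,"x":-2,"y":-34,"z":0,"wx":0,"wy":0,"wz":0}

```text
t: 28.02
tool_pos: [543.9, -219.6, 184.6]
orientation: [0.998, -0.062, -0.0, -0.0]
wrist_force: [0.8, 0.4, -1.7]
opening: 0.667
```

Emit:
arm_command:
  rows:
    - {"hand":52,"x":-4,"y":-30,"z":0,"wx":0,"wy":0,"wz":0}
    - {"hand":52,"x":-4,"y":-25,"z":0,"wx":0,"wy":0,"wz":0}
    - {"hand":52,"x":0,"y":0,"z":0,"wx":0,"wy":0,"wz":0}
    - {"hand":52,"x":0,"y":0,"z":0,"wx":0,"wy":0,"wz":0}
    - {"hand":52,"x":0,"y":0,"z":0,"wx":0,"wy":0,"wz":0}

```text
t: 28.43
tool_pos: [536.4, -272.3, 184.3]
orientation: [0.998, -0.062, -0.0, -0.0]
wrist_force: [0.4, 0.4, -2.6]
opening: 0.661
```

```bash
python3 snap.py wrist w20
```

```text
28.4333 [ 536.44941392 -272.33943963  184.25705571] [ 9.98073481e-01 -6.20407066e-02 -2.43129440e-04 -4.68107725e-04] [ 0.42073193  0.37084619 -2.57913988] 0.66132980779755
```

View pics/w20.png

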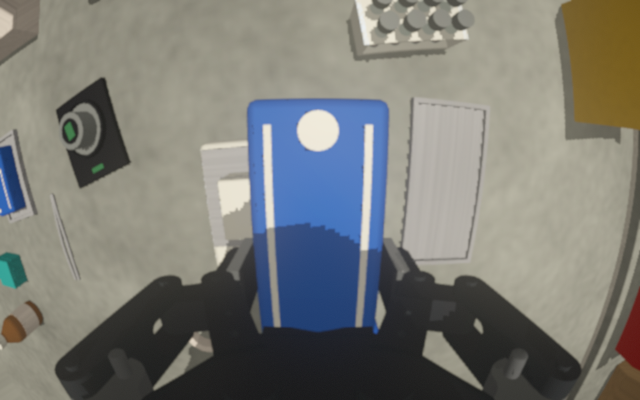

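Run:
```python
from h import *
im=cv2.imread('pics/w20.png'); crop(im,395,85,500,275,4,'pics/20c.png')
```

```text
(no output)
```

View pics/20c.png

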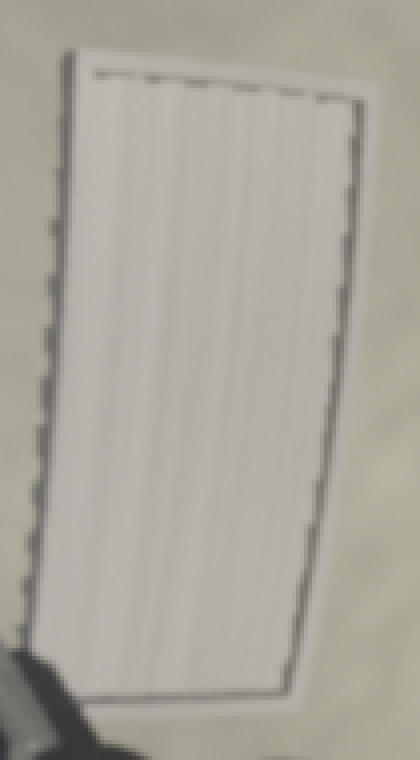

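Run:
```python
from h import *
import pickle
m=pickle.load(open('w20.pkl','rb'))
an=lambda v:np.degrees(np.arctan2(v[1],v[0]))
B=np.array([toplane(m,395+x/4,85+y/4,10,True)[:2] for x,y in[(75,48),(381,85),(302,710)]]);print('tray',B,(B[0]+B[2])/2,an(B[1]-B[2]),an(B[0]-B[1])-90,np.linalg.norm(B[1]-B[2]),np.linalg.norm(B[0]-B[1]))
z=184.3+10
A=np.array([toplane(m,x,y,z,True)[:2] for x,y in[(249,104),(387,103)]]);print('front',A,A.mean(0))
L=np.array([toplane(m,x,y,z,True)[:2] for x,y in[(267,125),(369,125),(361,325),(276,325)]]);print(L,an(L[0]-L[3]),an(L[1]-L[2]))
```

```text
tray [[ 614.22607247 -379.69891003]
 [ 601.21095211 -469.03121964]
 [ 419.86272875 -444.1606067 ]] [ 517.04440061 -411.92975837] -7.808992290336571 -8.289289444270793 183.04569238766126 90.27543906563211
front [[ 612.64403953 -256.00402619]
 [ 606.3925684  -309.38777823]] [ 609.51830397 -282.69590221]
[[ 603.31247827 -261.9367083 ]
 [ 598.40964331 -301.30143852]
 [ 505.384758   -290.89804581]
 [ 510.52024594 -249.7332804 ]] -7.492169537299925 -6.381130885092878
```

Emit:
arm_command:
  rows:
    - {"hand":52,"x":-4,"y":-28,"z":0,"wx":0,"wy":0,"wz":-0.017}
    - {"hand":52,"x":-4,"y":-28,"z":0,"wx":0,"wy":0,"wz":0}
    - {"hand":52,"x":-4,"y":-28,"z":0,"wx":0,"wy":0,"wz":0}
    - {"hand":52,"x":-4,"y":-28,"z":0,"wx":0,"wy":0,"wz":0}
    - {"hand":52,"x":-4,"y":-27.5,"z":0,"wx":0,"wy":0,"wz":0}

```text
t: 28.9
tool_pos: [517.3, -412.0, 184.3]
orientation: [0.998, -0.069, 0.0, -0.0]
wrist_force: [0.6, 0.0, -3.2]
opening: 0.661
```

Emit:
arm_command:
  rows:
    - {"hand":52,"x":0,"y":0,"z":-25,"wx":0,"wy":0,"wz":0}
    - {"hand":52,"x":0,"y":0,"z":-35,"wx":0,"wy":0,"wz":0}
    - {"hand":52,"x":0,"y":0,"z":-35,"wx":0,"wy":0,"wz":0}
    - {"hand":52,"x":0,"y":0,"z":-25,"wx":0,"wy":0,"wz":0}
    - {"hand":52,"x":0,"y":0,"z":-10,"wx":0,"wy":0,"wz":0}

```text
t: 29.32
tool_pos: [515.7, -409.1, 50.2]
orientation: [0.998, -0.069, -0.002, -0.002]
wrist_force: [0.2, 0.6, -1.5]
opening: 0.664
```

Emit:
arm_command:
  rows:
    - {"hand":52,"x":0,"y":0,"z":0,"wx":0,"wy":0,"wz":0}
    - {"hand":52,"x":0,"y":0,"z":0,"wx":0,"wy":0,"wz":0}
    - {"hand":52,"x":0,"y":0,"z":0,"wx":0,"wy":0,"wz":0}

```text
t: 29.57
tool_pos: [517.9, -413.1, 56.4]
orientation: [0.998, -0.07, 0.001, 0.001]
wrist_force: [0.8, -1.2, -1.4]
opening: 0.67
```

Run:
```python
from snap import *
snap('side','d21');snap('wrist','w21')
a=cv2.imread('pics/d21.png')[260:380,350:470];b=cv2.imread('pics/w21.png')
cv2.imwrite('pics/21.png',cv2.hconcat([cv2.resize(a,(400,400),interpolation=0),b[:,150:500]]))
```

```text
29.5667 [ 517.94352765 -413.13220595   56.36598468] [ 9.97527514e-01 -7.02613075e-02  1.27771455e-03  7.58032438e-04] [ 0.79570467 -1.183173   -1.36534006] 0.6697210767751635
29.6167 [ 517.94526865 -413.30884938   56.56845471] [ 9.97521096e-01 -7.03466618e-02  1.49571786e-03  8.79569745e-04] [ 0.04235009 -0.20102175 -0.99376243] 0.663225755347562
```

View pics/21.png

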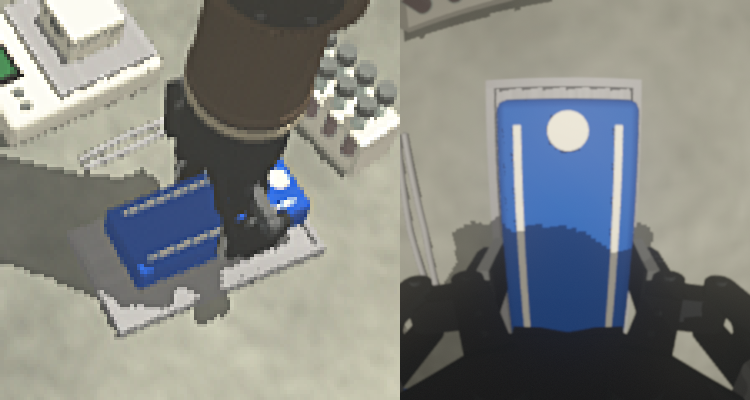

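Emit:
arm_command:
  rows:
    - {"hand":52,"x":-1.2,"y":1.2,"z":-6,"wx":0,"wy":0,"wz":0}
    - {"hand":52,"x":0,"y":0,"z":-8,"wx":0,"wy":0,"wz":0}
    - {"hand":52,"x":0,"y":0,"z":-7,"wx":0,"wy":0,"wz":0}
    - {"hand":52,"x":0,"y":0,"z":-4,"wx":0,"wy":0,"wz":0}
    - {"hand":52,"x":0,"y":0,"z":-2,"wx":0,"wy":0,"wz":0}

```text
t: 30.08
tool_pos: [514.8, -411.0, 26.1]
orientation: [0.998, -0.071, -0.001, -0.0]
wrist_force: [-1.0, 0.3, -2.5]
opening: 0.661
```

Emit:
arm_command:
  rows:
    - {"hand":52,"x":0,"y":0,"z":0,"wx":0,"wy":0,"wz":0}
    - {"hand":52,"x":0,"y":0,"z":0,"wx":0,"wy":0,"wz":0}
    - {"hand":52,"x":0,"y":0,"z":0,"wx":0,"wy":0,"wz":0}

```text
t: 30.33
tool_pos: [515.5, -411.6, 27.5]
orientation: [0.998, -0.071, 0.0, 0.0]
wrist_force: [0.9, 0.8, -1.9]
opening: 0.66
```

Emit:
arm_command:
  rows:
    - {"hand":52,"x":0.7,"y":0,"z":-1.2,"wx":0,"wy":0,"wz":0}
    - {"hand":52,"x":0,"y":0,"z":-1.2,"wx":0,"wy":0,"wz":0}
    - {"hand":52,"x":0,"y":0,"z":-0.6,"wx":0,"wy":0,"wz":0}
    - {"hand":52,"x":0,"y":0,"z":0,"wx":0,"wy":0,"wz":0}
    - {"hand":52,"x":0,"y":0,"z":0,"wx":0,"wy":0,"wz":0}

```text
t: 30.75
tool_pos: [516.4, -411.5, 25.0]
orientation: [0.998, -0.071, 0.0, 0.0]
wrist_force: [0.2, 1.3, 5.7]
opening: 0.664
```

Emit:
arm_command:
  rows:
    - {"hand":52,"x":0,"y":0,"z":-0.5,"wx":0,"wy":0,"wz":0}
    - {"hand":52,"x":0,"y":0,"z":0,"wx":0,"wy":0,"wz":0}
    - {"hand":52,"x":0,"y":0,"z":0,"wx":0,"wy":0,"wz":0}

```text
t: 31.0
tool_pos: [516.4, -411.6, 25.0]
orientation: [0.998, -0.071, 0.001, 0.0]
wrist_force: [-1.9, 2.8, 10.5]
opening: 0.663
```

Emit:
arm_command:
  rows:
    - {"hand":52,"x":0,"y":0,"z":0.5,"wx":0,"wy":0,"wz":0}
    - {"hand":61,"x":0,"y":0,"z":0,"wx":0,"wy":0,"wz":0}
    - {"hand":68,"x":0,"y":0,"z":0,"wx":0,"wy":0,"wz":0}
    - {"hand":77,"x":0,"y":0,"z":0,"wx":0,"wy":0,"wz":0}
    - {"hand":81,"x":0,"y":0,"z":5,"wx":0,"wy":0,"wz":0}

```text
t: 31.42
tool_pos: [515.5, -411.0, 28.4]
orientation: [0.998, -0.071, -0.001, -0.0]
wrist_force: [0.1, 0.6, 0.1]
opening: 0.946
```

Emit:
arm_command:
  rows:
    - {"hand":85,"x":0,"y":0,"z":20,"wx":0,"wy":0,"wz":0}
    - {"hand":85,"x":0,"y":0,"z":35,"wx":0,"wy":0,"wz":0}
    - {"hand":85,"x":0,"y":0,"z":40,"wx":0,"wy":0,"wz":0}
    - {"hand":85,"x":0,"y":0,"z":40,"wx":0,"wy":0,"wz":0}
    - {"hand":85,"x":0,"y":20,"z":30,"wx":0,"wy":0,"wz":0}

```text
t: 31.83
tool_pos: [515.1, -396.0, 198.3]
orientation: [0.997, -0.073, 0.001, 0.002]
wrist_force: [0.3, -1.4, 0.4]
opening: 0.995
```

Emit:
arm_command:
  rows:
    - {"hand":85,"x":0,"y":30,"z":20,"wx":0,"wy":0,"wz":0}
    - {"hand":85,"x":0,"y":30,"z":0,"wx":0,"wy":0,"wz":0}
    - {"hand":85,"x":0,"y":30,"z":0,"wx":0,"wy":0,"wz":0}
    - {"hand":85,"x":0,"y":0,"z":0,"wx":0,"wy":0,"wz":0}
    - {"hand":85,"x":0,"y":0,"z":0,"wx":0,"wy":0,"wz":0}

```text
t: 32.25
tool_pos: [516.7, -299.3, 214.8]
orientation: [0.998, -0.069, 0.0, -0.0]
wrist_force: [-0.8, -0.6, 0.3]
opening: 1.0
```

Run:
```python
from snap import *
snap('wrist','w22');snap('side','d22');snap('scene','s22')
```

```text
32.25 [ 516.66485851 -299.30527597  214.80818161] [ 9.97626552e-01 -6.88548633e-02  2.83231603e-04 -4.35635914e-04] [-0.79107674 -0.58644335  0.31095352] 1.0001031750493106
32.3 [ 516.22918825 -301.13742286  214.77008866] [ 9.97548767e-01 -6.99742228e-02  2.11906193e-04  1.41035853e-04] [-0.66210315 -1.14221644  1.17065416] 0.992217712630257
32.35 [ 515.89895665 -302.24140244  214.60604156] [ 9.97489755e-01 -7.08096199e-02  6.28707257e-05  4.26492982e-04] [ 0.28955661 -0.20573712 -1.22147136] 0.9956804842536817
```

View pics/w22.png

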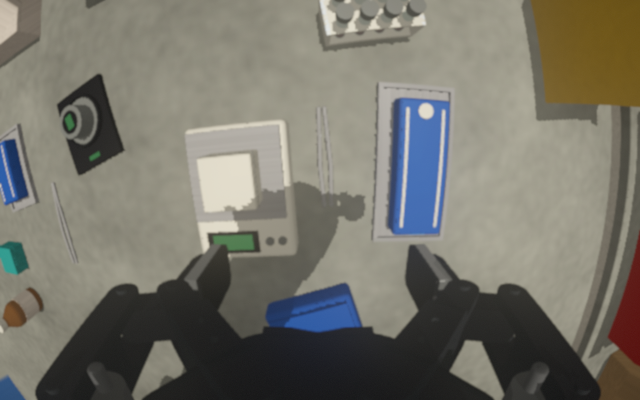

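View pics/d22.png

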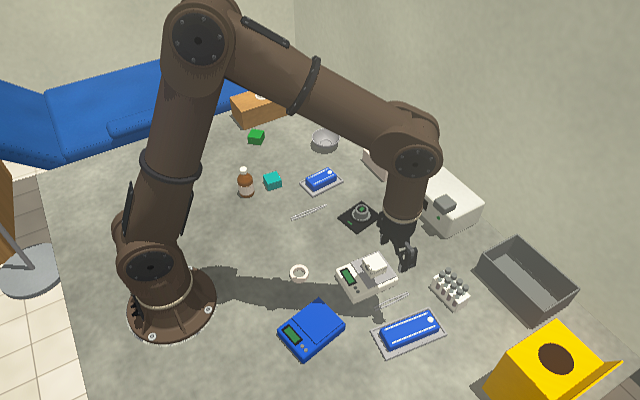

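Run:
```python
from h import *
im=cv2.imread('pics/w22.png')
a=cv2.resize(im[75:250,360:465],None,fx=3.4,fy=3.4,interpolation=0);b=cv2.resize(im[110:285,180:305],None,fx=3.4,fy=3.4,interpolation=0)
cv2.imwrite('pics/22c.png',cv2.hconcat([a,b]))
```

```text
(no output)
```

View pics/22c.png

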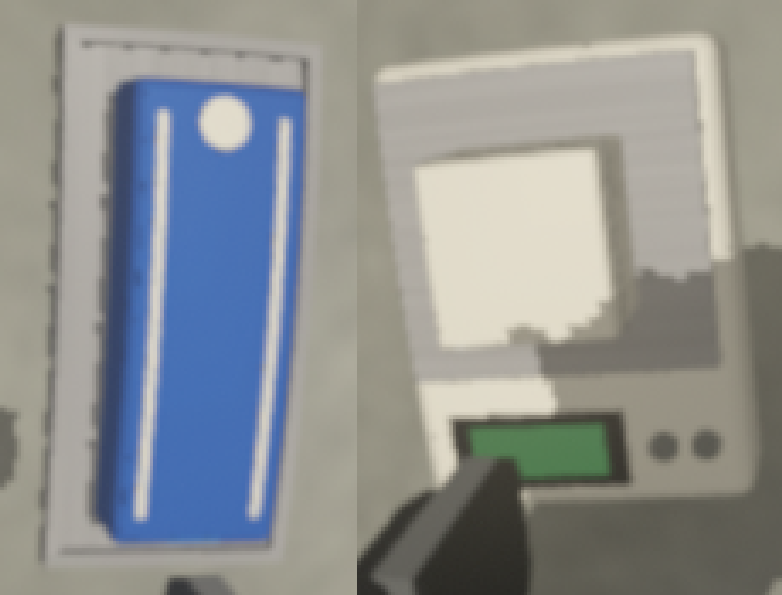

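Run:
```python
from h import *
import pickle
m=pickle.load(open('w22.pkl','rb'));an=lambda v:np.degrees(np.arctan2(v[1],v[0]))
P=lambda x,y,z:toplane(m,360+x/3.4,75+y/3.4,z,True)[:2]
T=np.array([P(*c,10) for c in[(63,25),(322,45),(283,555),(45,567)]]);print('tray',T.mean(0),an(T[0]-T[3]),an(T[1]-T[2]))
E=np.array([P(*c,34) for c in[(133,80),(304,92),(270,543),(112,543)]]);print('pack',E.mean(0),an(E[0]-E[3]),an(E[1]-E[2]),np.linalg.norm(E[0]-E[3]),np.linalg.norm(E[0]-E[1]))
P=lambda x,y,z:toplane(m,180+(x-357)/3.4,110+y/3.4,z,True)[:2]
E=np.array([P(*c,45) for c in[(376,82),(695,50),(720,367),(415,380)]]);print('pan',E.mean(0))
E=np.array([P(*c,81) for c in[(414,165),(599,148),(615,340),(438,348)]]);print('box',E.mean(0),an(E[0]-E[3]))
```

```text
tray [ 517.29230787 -412.09290985] -7.7638326223299705 -7.8966306931346555
pack [ 516.40641176 -412.00616475] -7.647174017051755 -7.69567219170769 146.2116903878557 56.12691416883069
pan [ 538.50724147 -218.68801832]
box [ 537.66146463 -219.82622511] -5.17170405355791
```

All four things are within about 1.5 mm and 1.5° of their places, so I'm handing in.

```bash
python3 -c "
from bench import robot
print(robot.job_done())"
```

```text
the job is handed in; nothing more can be done
None
```

I took the stack apart from the top down and handed the job in at about 32 s, well under the 109 s limit. The gripper was open and clear of everything.

| Thing | Place | Last check |
|---|---|---|
| Logger | Round recess of the dock | Sits centred in the recess; checked by eye only after release |
| Sample box | Scale pan | About 1.4 mm from the pan's centre, turned about 1° from its axes |
| Short cold pack | Short tray | Flat, about 2 mm from the tray's centre, parallel to it within about 0.4° |
| Long cold pack | Long tray | Flat, about 1 mm from the tray's centre, parallel to it within about 0.3° |

- **Contact forces:** each thing was lowered until it touched, at 6 to 13 N, and then released.
- **Tube rack and bottle:** both are standing in the last pictures. I did not measure their positions again.
- **Readings that disagreed:** both packs touched down about 1 mm higher than I had worked out. In the first pictures, the dock's centre from its plate edges was about 3 mm off the one from its recess, so I went by the recess.

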